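# Set a bar level on a matched pair of risers

## Task

Pick the two steel risers of equal height out of the compartmented parts tray and stand one upright on the middle of each white rest pad of the rotary table. Then lay the aluminium bar flat across the two risers, along the line of the pads and with equal overhang, and finally lift the machinist's level out of its wooden box and set it upright and lengthwise on the middle of the bar; put the bar and the level down gently, without letting them drop. Leave the odd risers and the collars in the tray and do not disturb the wrench, the oil can or the tube offcut.

Things in the scene. Friction and masses are not known exactly. Their poses are not given: they have to be found in the camera images.
- fixture: Rotary table, locked and fixed to the bench: grey round base (216 mm across), rusty round dial plate on it (260 mm across, top 35 mm above the bench) and, bolted over the middle of the dial, an aluminium flat bar 62 x 226 mm (top at 45 mm) with two white rest pads. Origin: centre of its underside, on the bench; its y axis runs along the line of the two pads, z up.
- pad_left (a point): White plastic rest pad on the rotary table, a flat disc 50 mm across and 8 mm high, no hole; this point is the centre of its top face, 53 mm above the bench, 75 mm from the dial's centre along the fixture's +y.
- pad_right (a point): The other white rest pad, the same; centre of its top face, 53 mm above the bench, 75 mm from the dial's centre along the fixture's -y (the pads are 150 mm apart).
- tray: Grey parts tray fixed on the bench, 152 (x) x 274 (y) x 28 mm high, walls, dividers and floor 4 mm thick: two rows of three compartments, each 70 x 86 mm inside. Every compartment holds one part, standing loose on the floor; which part is in which compartment varies. Origin: centre of its underside; x across the rows, y along them.
- riser_a_center (a point): Plain steel riser, an upright cylinder 30 mm in diameter and 50 mm high with flat ends (about 0.27 kg), one of the only two of equal height; point at its centre, 25 mm above its foot; z along its axis. It stands in the tray (foot 4 mm above the bench).
- riser_b_center (a point): The other 50 mm high steel riser, identical to riser_a; point at its centre, 25 mm above its foot.
- riser_short_center (a point): Odd steel riser, 30 mm in diameter but only 35 mm high; point at its centre, 17.5 mm above its foot. Stays in the tray.
- riser_tall_center (a point): Odd steel riser, 30 mm in diameter but 65 mm high; point at its centre, 32.5 mm above its foot. Stays in the tray.
- collar_1_center (a point): Dark steel shaft collar (ring), 40 mm outside, 20 mm bore, 14 mm high, lying flat in the tray; point at its centre. Stays in the tray.
- collar_2_center (a point): A second shaft collar, the same.
- bearers: Two timber bearers fixed on the bench, each 20 (x) x 75 (y) x 20 mm high, 150 mm apart between centres along x; the bar lies across them. Origin: on the bench midway between them; x runs from one to the other, along the bar.
- bar_center (a point): Loose aluminium bar 220 (x) x 40 (y) x 12 mm (z), about 0.29 kg, plain but for two bolt holes seen 75 mm either side of its middle; starts flat on the two bearers, underside 20 mm above the bench. Point at its centre, 6 mm above its underside; x along its length.
- level_box: Open wooden box fixed on the bench, 130 (x) x 112 (y) x 22 mm high, walls and floor 5 mm thick; the level stands in it. Origin: centre of its underside.
- level_center (a point): Machinist's level: dark iron block 80 (x) x 24 (y) x 28 mm high (about 0.28 kg) with a small glass vial along its top, starts upright in its box on the 5 mm floor. Point at its centre, 14 mm above its underside; x along its length, z up.
- wrench: Bystander: wrench 160 mm long lying on the bench; origin under its middle.
- oil_can: Bystander: steel oil can 64 mm in diameter, 130 mm high with its tapered spout, beyond the rotary table; origin at the centre of its underside.
- tube_offcut: Bystander: offcut of dark square tube, 30 x 30 x 130 mm, lying on the bench beyond the rotary table; origin at the centre of its underside.
Mind the look-alikes: they are no part of the job. Leave any blue look-alike of the part that bears riser_b_center alone.

How it is judged:
By the outcome, as a careful person would: the job done as asked, in the order asked, and still so for the second after the job is handed in, with the robot touching nothing.
It also fails if it takes over 72 s, if anything falls off the work surface, if the arm or the gripper's body presses on something with over 40 N, if the wrist force passes 120 N, or if a joint passes its speed limit or range.

## Robot

A 6-joint arm with a two-finger parallel gripper is mounted at the origin on the work surface. World frame = base frame: x ahead of the robot, y to its left, z up, the work surface at z = 0. Lengths are in m, angles in rad, forces in N, time in s.
With the tool pointing down it reaches from about 0.225 to 0.725 m from the base axis. Payload 3.1 kg.
Tool frame: the origin (TCP) lies at the very end of the fingers, on their centre line; the grasp point (between the pads) lies 19 mm behind it; z points along the fingers, y is the direction in which the jaws open and shut (so a half turn about z gives the same grasp; the last joint's range is limited). The gripper opens to 85 mm and grips with 20 to 120 N. Pads are 22 mm wide; open, the fingers measure 114 mm over their backs; the gripper's body (76 mm by 85 mm) begins 54 mm behind the grasp point. The pads swing forward as they close: fully open they stand 13 mm farther back than shut.
Start: joints at [1.043, 0.048, 0.099, 1.622, 0, 1.443], TCP at [0.204, 0.484, 0.231] pointing down, gripper open.
Joint ranges: [-2.91, 2.91], [-0.99, 1.94], [-1.21, 1.42], [-2.12, 2.29], [-1.49, 1.47], [-3.14, 3.14]. Speed limits (rad/s): [2.79, 2.79, 3.14, 3.14, 3.14, 3.14].

## Interface

Orientations are given as a rotation vector (axis times angle).
In Python, from station import sensors, snapshot, camera_params, ticket gives the robot as it stands.
- The arm moves only by the tool send_rows, never from a script. Its argument "commands" is a list of rows, each an object with "linear": the shift along the tool's x, y, z in m, a list of three; "turn": the turn about the tool's z in rad; "hand": the finger opening in m, from 0 to 0.0854. In form: [{"linear": [tx, ty, tz], "turn": turn, "hand": hand}, ...]. A call has 1 to 12 rows; each row is the pose to reach, as a shift and turn from the pose commanded when the call began, along the tool's axes at that moment; what a row does not reach only later rows make up. A row lasts 1/12 s, in which the tool goes at most 41.7 mm and 7.16 degrees, less where a joint would pass 70% of its speed; a pose out of reach is approached as far as the arm can. A call with a gripper value outside its range is refused whole. The fingers move at their own pace and stop on an object; "newtons" is the grip in N (left out, the last holds). Time passes only in rows, so rows that repeat a pose let the fingers close. It gives the time, the measured TCP pose, the force and the opening at its end, in the units of the state.
- sensors.get_state(): the state, without advancing time (a new reading comes with each control period).
- snapshot(name): name is "side" or "top"; returns the picture (420x560x3 uint8, red, green, blue); there is no depth.
- camera_params(name): a dict with "fx", "fy", "cx", "cy" (pixels), "R" (3x3) and "t" (3): a world point X has camera coordinates R X + t. Camera axes: x right, y down, z forward; pixel columns grow to the right and rows downward; lengths in m; the calibration is good to about 2 mm. A picture is of the moment at which its call begins. camera_params takes no time and is no camera call.
- ticket.hand_in(): hands the job in, once; it reports no verdict.
The state is a dict: "time": time; "joint_pos": joint angles; "qvel": joint speeds; "tau": joint torques, N m; "tcp_pos": TCP position; "eef_rot": TCP orientation; "wrist_force": force on the tool from outside, world axes, zero at the start; "moment": the same for the moment, N m; "opening": finger opening in m.
Only numpy, scipy, OpenCV 4.12 (cv2) and the standard library are available. Lean on these libraries where they do the work, as an engineer would, in place of code of your own. Each camera call takes 0.05 s, during which the arm holds its last target.

## Working session

There is one attempt and no reset: what is moved stays moved. The work goes in short steps, Python scripts to look and compute and a tool call to move; the robot and the scene stay as the last step left them, time stands still between calls to the robot, and variables do not carry over. Pictures are saved under pics/ and viewed, and the job is handed in when it is done.

Besides the shell and the picture viewer there is one more tool, called after "Call:" by a JSON object that holds its "method" and its "body", one argument or row to a line. send_rows: Moves the arm, as the interface text tells. Its arguments: {"type":"object","properties":{"commands":{"type":"array","items":{"type":"object","properties":{"linear":{"type":"array","items":{"type":"number"}},"turn":{"type":"number"},"hand":{"type":"number"}}}},"newtons":{"type":"number"}},"required":["commands"]}

```bash
ls; mkdir -p pics
python3 - <<'E'
from station import sensors, snapshot, camera_params, ticket
import cv2,json
for n in("side","top"):
    im=snapshot(n); cv2.imwrite(f"pics/{n}0.png",im[:,:,::-1])
    cv2.imwrite(f"pics/{n}0x.png",cv2.resize(im[:,:,::-1],(800,600),interpolation=cv2.INTER_CUBIC))
    print(n,camera_params(n))
print(sensors.get_state())
E
```

```text
pics
side {'fx': 503.0893862623771, 'fy': 503.0893862623771, 'cx': 273.32302688783705, 'cy': 205.67934370641743, 'R': array([[-0.86859496, -0.49540649, -0.01073316],
       [-0.2926185 ,  0.53028685, -0.79571997],
       [ 0.39989649, -0.68801764, -0.60556959]]), 't': array([0.49405841, 0.19787693, 1.11344391])}
top {'fx': 476.8572093036367, 'fy': 476.8572093036367, 'cx': 281.4289661909811, 'cy': 213.80282841124193, 'R': array([[-0.01552053, -0.99975565,  0.01574006],
       [-0.99286234,  0.01354796, -0.11849399],
       [ 0.11825179, -0.0174668 , -0.99283001]]), 't': array([0.0133015 , 0.56668758, 1.16828165])}
{'time': 0.1, 'joint_pos': array([1.04320248e+00, 4.87040043e-02, 9.77106622e-02, 1.62198088e+00,
       3.50047734e-06, 1.44296989e+00]), 'qvel': array([ 1.80024698e-03, -3.94237001e-04,  6.17744236e-03, -5.77265062e-04,
       -3.83450918e-05, -1.24579330e-03]), 'tau': array([ 2.44482369e-03, -3.39851332e+01,  3.20936573e+01,  1.58243207e-02,
       -1.89716602e-04,  3.11661182e-06]), 'tcp_pos': array([0.20407191, 0.48310794, 0.23019801]), 'eef_rot': array([-0.62363986, -3.07835059,  0.00323647]), 'wrist_force': array([ 0.3294831 ,  0.35193717, -0.12248602]), 'moment': array([ 0.04772933,  0.00578326, -0.01826063]), 'opening': 0.08555194767057193}
```

View pics/top0x.png

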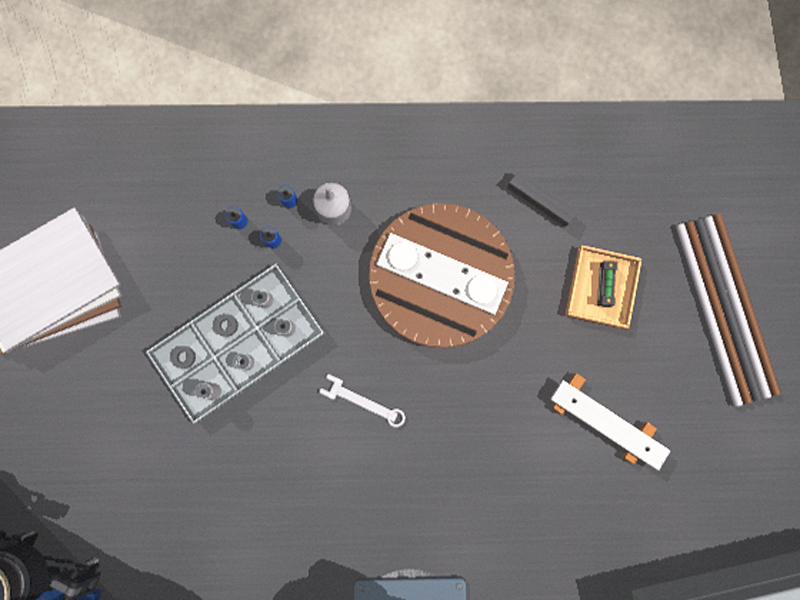

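View pics/side0x.png

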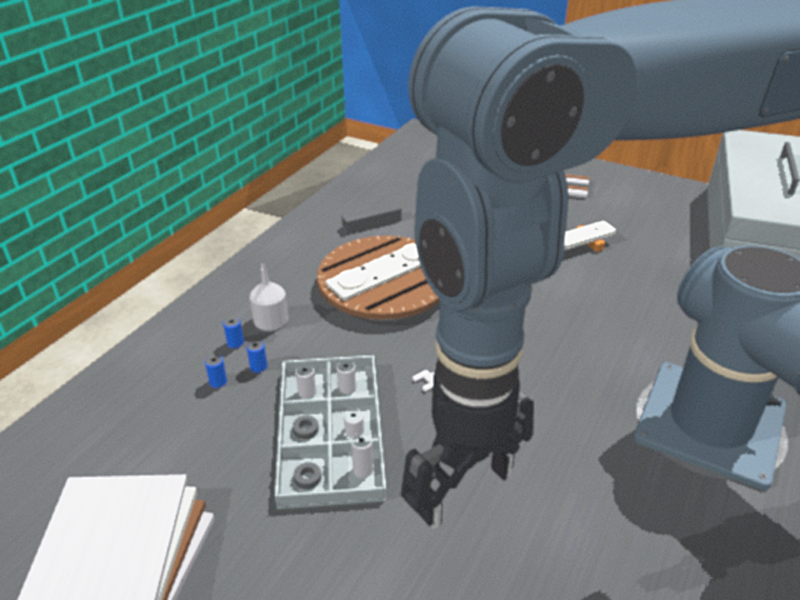

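Top view (800-wide picture): tray at (235,343) with two risers at (260,296) and (285,326), dial at (443,275), pads at (403,256) and (482,289), level box at (605,285), bar at (610,425), wrench at (362,400). The side view suggests the two risers at the dial end of the tray are the equal pair; the short and tall ones are at the other end. I'll zoom in to measure.

```bash
cat > h.py <<'E'
import numpy as np,cv2
from station import sensors, snapshot, camera_params, ticket
def ray(cam,uv):
    p=camera_params(cam);R=p['R'];t=p['t']
    d=R.T@np.array([(uv[0]-p['cx'])/p['fx'],(uv[1]-p['cy'])/p['fy'],1]); return -R.T@t,d
def onz(cam,uv,z):
    o,d=ray(cam,uv); return o+d*(z-o[2])/d[2]
def proj(cam,X):
    p=camera_params(cam);c=p['R']@np.array(X)+p['t']; return np.array([p['fx']*c[0]/c[2]+p['cx'],p['fy']*c[1]/c[2]+p['cy']])
def tri(a,b):
    (o1,d1),(o2,d2)=ray('top',a),ray('side',b)
    s=np.linalg.lstsq(np.c_[d1,-d2],o2-o1,rcond=None)[0]
    p,q=o1+s[0]*d1,o2+s[1]*d2
    return (p+q)/2,np.linalg.norm(p-q)
def crop(src,box,out,k):
    im=cv2.imread(src);x,y,w,h=box
    c=cv2.resize(im[y:y+h,x:x+w],None,fx=k,fy=k,interpolation=cv2.INTER_CUBIC)
    for i in range(0,w,10): cv2.putText(c,str(x+i),(i*k,8),0,.3,(0,255,255),1);cv2.line(c,(i*k,10),(i*k,14),(0,255,255),1)
    for i in range(0,h,10): cv2.putText(c,str(y+i),(0,i*k+4),0,.3,(0,255,255),1)
    cv2.imwrite(out,c)
E
python3 - <<'E'
from h import *
crop('pics/top0.png',(98,180,132,120),'pics/traytop.png',5)
crop('pics/side0.png',(185,240,95,120),'pics/trayside.png',5)
crop('pics/top0.png',(380,160,100,175),'pics/boxbar.png',3)
crop('pics/top0.png',(250,135,120,115),'pics/dial.png',5)
E
```

```text
(no output)
```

View pics/traytop.png

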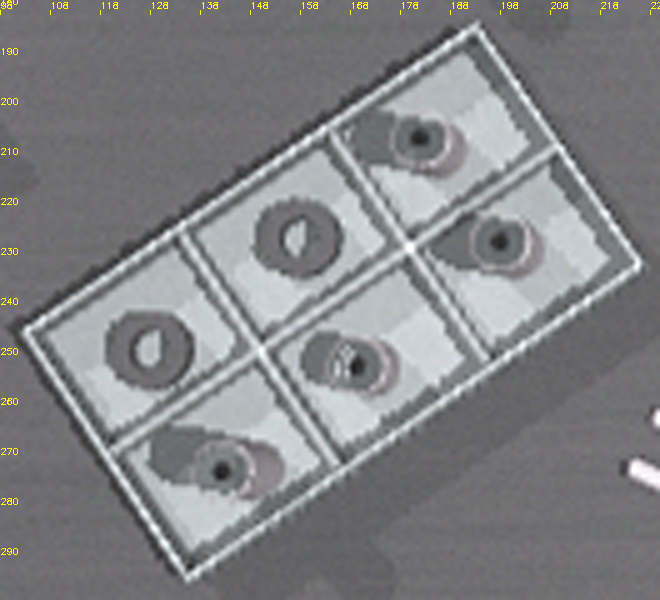

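View pics/trayside.png

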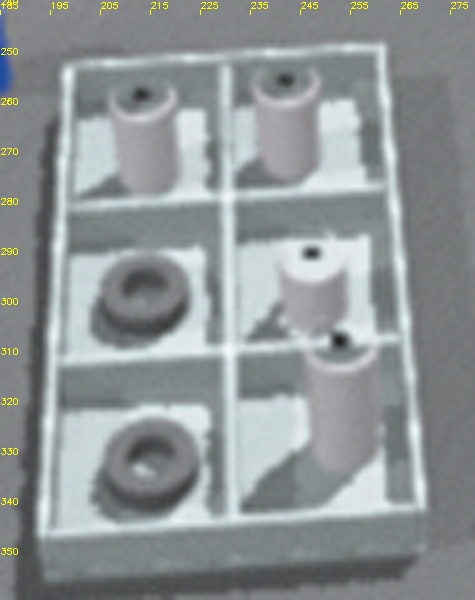

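View pics/boxbar.png

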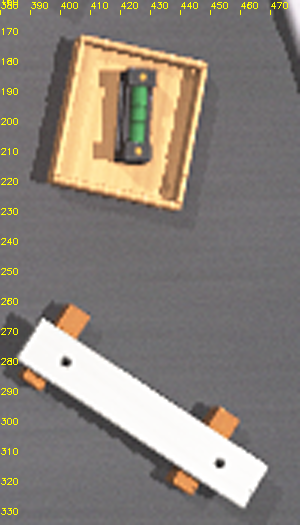

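View pics/dial.png

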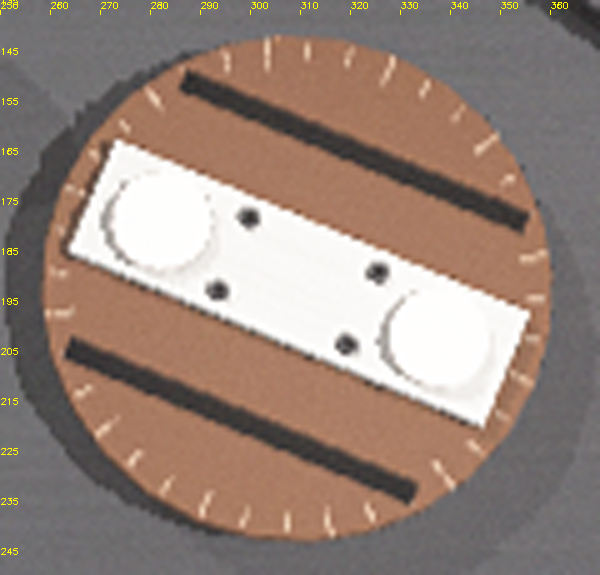

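```bash
cat >> h.py <<'E'
def dark(im,uv,r=5,thr=None):
    g=cv2.cvtColor(im,cv2.COLOR_BGR2GRAY).astype(float)
    u,v=map(int,np.round(uv)); s=g[v-r:v+r+1,u-r:u+r+1]
    w=np.clip((np.median(s) if thr is None else thr)-s-10,0,None)
    yy,xx=np.mgrid[v-r:v+r+1,u-r:u+r+1]
    return np.array([(w*xx).sum()/w.sum(),(w*yy).sum()/w.sum()])
def minrect(mask):
    cs=cv2.findContours(mask.astype(np.uint8),cv2.RETR_EXTERNAL,cv2.CHAIN_APPROX_NONE)[0]
    c=max(cs,key=cv2.contourArea); return cv2.minAreaRect(c),c
E
python3 - <<'E'
from h import *
np.set_printoptions(precision=4,suppress=True)
T=cv2.imread('pics/top0.png');S=cv2.imread('pics/side0.png')
for n,a,b in[('A',(182,207.6),(213.4,258.8)),('B',(198,228.4),(242,256)),('short',(169.4,253.2),(247.4,290.6)),('tall',(142.2,274.2),(252.8,308.2))]:
    a2=dark(T,a,3,90);b2=dark(S,b,2,90); print(n,a2,b2,*tri(a2,b2),onz('top',a2,.054))
print('bolts')
B=[]
for p in[(299.6,178.5),(293.6,193),(325.4,189.3),(319.2,203.8)]:
    a=dark(T,p,4,160);B.append(onz('top',a,.047)); print(a,B[-1])
B=np.array(B);print('mean',B.mean(0)); d=B[:2].mean(0)-B[2:].mean(0);print('ang',np.arctan2(d[1],d[0]),np.linalg.norm(d))
# white plate
hsv=cv2.cvtColor(T,cv2.COLOR_BGR2HSV)
m=((hsv[...,2]>215)&(hsv[...,1]<40)).astype(np.uint8)
k=np.zeros_like(m);k[155:225,258:362]=1
r,c=minrect(m&k);bp=cv2.boxPoints(r);P=np.array([onz('top',x,.045) for x in bp]);print('plate',r,P,P.mean(0))
for i in range(4):
    d=P[i]-P[i-1];print(np.linalg.norm(d),np.arctan2(d[1],d[0]))
k=np.zeros_like(m);k[260:335,380:475]=1
r,c=minrect(m&k);bp=cv2.boxPoints(r);P=np.array([onz('top',x,.032) for x in bp]);print('bar',r,P.mean(0))
for i in range(4):
    d=P[i]-P[i-1];print(np.linalg.norm(d),np.arctan2(d[1],d[0]))
h=[onz('top',dark(T,p,3,150),.032) for p in[(402,280.5),(453,314.5)]];d=h[0]-h[1];print('barholes',h,(h[0]+h[1])/2,np.linalg.norm(d),np.arctan2(d[1],d[0]))
# green vial
m=((hsv[...,0]>45)&(hsv[...,0]<80)&(hsv[...,1]>100)).astype(np.uint8);k=np.zeros_like(m);k[175:220,415:435]=1
r,c=minrect(m&k);print('vial',r,onz('top',r[0],.033))
E
```

```text
A [181.4378 207.2129] [212.6324 258.4412] [0.5837 0.2524 0.0519] 0.0016667168794413372 [0.5842 0.2524 0.054 ]
B [197.4558 227.9953] [241.5192 255.5769] [0.5315 0.2126 0.0519] 0.0017062353139957374 [0.532  0.2127 0.054 ]
short [168.8721 252.8539] [247. 290.] [0.4719 0.2853 0.0372] 0.0017737179717316784 [0.472 0.282 0.054]
tall [141.8266 274.0081] [252.3909 307.6273] [0.4212 0.3431 0.0665] 0.00129900026957466 [0.4217 0.3468 0.054 ]
bolts
[299.8471 177.6746] [ 0.6561 -0.0425  0.047 ]
[292.7828 193.414 ] [ 0.6163 -0.024   0.047 ]
[325.2956 188.8208] [ 0.6269 -0.1059  0.047 ]
[318.294  204.2154] [ 0.5881 -0.0873  0.047 ]
mean [ 0.6219 -0.0649  0.047 ]
ang 1.1454090975224258 0.06955694038912882
plate ((309.5400085449219, 190.78001403808594), (89.6896743774414, 24.205055236816406), 22.833654403686523) [[ 0.6402  0.0491  0.045 ]
 [ 0.6971  0.0247  0.045 ]
 [ 0.6054 -0.1817  0.045 ]
 [ 0.5493 -0.1563  0.045 ]] [ 0.623 -0.066  0.045]
0.22459667491374205 1.154507045323954
0.06191266274253033 -0.4045285868798962
0.22593437293487917 -1.9887305180503219
0.06153975572987428 2.715402728597624
bar ((427.42437744140625, 297.094970703125), (90.0711441040039, 15.87292194366455), 33.34070587158203) [ 0.354 -0.354  0.032]
0.21960776789961323 0.9711798530171949
0.03995832281960423 -0.6210836486415913
0.2203774463790201 -2.1721717776192384
0.0395949217008623 2.500871862179342
barholes [array([ 0.396 , -0.2917,  0.032 ]), array([ 0.3111, -0.4152,  0.032 ])] [ 0.3535 -0.3535  0.032 ] 0.14985944001330442 0.9679338783888376
vial ((425.7069091796875, 197.5172576904297), (3.9861831665039062, 17.35650634765625), 4.763641834259033) [ 0.6036 -0.3627  0.033 ]
```

Run:
```python
from h import *
crop('pics/top0.png',(395,165,60,60),'pics/lev.png',10)
```

```text
(no output)
```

View pics/lev.png

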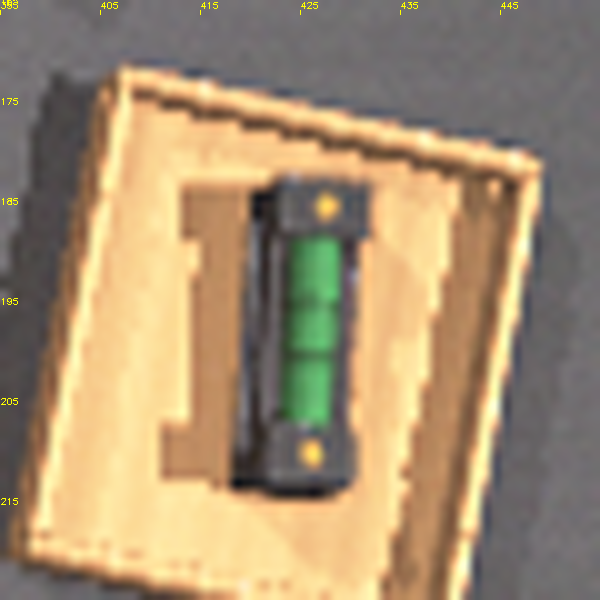

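```bash
cat >> h.py <<'E'
from scipy.spatial.transform import Rotation as Ro
def go(xyz,jaw=None):
    """shift in tool axes and turn to bring TCP to xyz and jaw axis to angle jaw"""
    s=sensors.get_state();R=Ro.from_rotvec(s['eef_rot']).as_matrix()
    j=np.arctan2(R[1,1],R[0,1])
    sh=R.T@(np.array(xyz)-s['tcp_pos'])
    tn=None if jaw is None else -((jaw-j+np.pi/2)%np.pi-np.pi/2)
    print('lin',np.round(sh,4),'turn',tn,'| jaw',round(j,4),'tcp',np.round(s['tcp_pos'],4),'zax',np.round(R[:,2],3),'F',np.round(s['wrist_force'],1),'op',round(s['opening'],4),'t',round(s['time'],2),'j6',round(s['joint_pos'][5],2))
E
python3 - <<'E'
from h import *
np.set_printoptions(precision=4,suppress=True)
T=cv2.imread('pics/top0.png')
hsv=cv2.cvtColor(T,cv2.COLOR_BGR2HSV)
# dial: brown mask ellipse
m=((hsv[...,0]<15)&(hsv[...,1]>60)).astype(np.uint8)
k=np.zeros_like(m);k[135:250,250:370]=1
r,c=minrect(cv2.morphologyEx(m&k,cv2.MORPH_CLOSE,np.ones((9,9),np.uint8)))
c=cv2.convexHull(c);e=cv2.fitEllipse(c);print('dial',e,onz('top',e[0],.035))
C=np.array([.623,-.066]);a=1.154;u=np.array([np.cos(a),np.sin(a)])
for s in(1,-1):
    p=np.r_[C+s*.075*u,.053];print('pad',p,proj('top',p))
# level
a,b=onz('top',(427.2,185.1),.033),onz('top',(425.7,209.9),.033);d=a-b
print('lev',(a+b)/2,np.linalg.norm(d),np.arctan2(d[1],d[0]), onz('top',(426.2,197.6),.033))
# level mask: dark + green
g=cv2.cvtColor(T,cv2.COLOR_BGR2GRAY)
m=((hsv[...,0]>45)&(hsv[...,0]<80)&(hsv[...,1]>60)|(g<90)).astype(np.uint8);k=np.zeros_like(m);k[178:219,414:434]=1
r,c=minrect(m&k);print(r,onz('top',r[0],.025))
# inner box corners (from crop /10)
for p in[(120,68),(540,160),(20,550)]:
    print('box',onz('top',(p[0]/10+394.5,p[1]/10+164.5),.022))
go((.5842,.2524,.12),2.16)
E
```

```text
dial ((308.817626953125, 192.33636474609375), (101.06489562988281, 102.15245056152344), 109.07144165039062) [ 0.6205 -0.0652  0.035 ]
pad [0.6534 0.0026 0.053 ] [281.9952 178.5219]
pad [ 0.5926 -0.1346  0.053 ] [337.4128 201.8328]
lev [ 0.6037 -0.3646  0.033 ] 0.06411760110866088 -0.11153592578032177 [ 0.6034 -0.364   0.033 ]
((424.0389404296875, 198.56410217285156), (11.11535358428955, 31.014755249023438), 2.385944128036499) [ 0.6022 -0.3609  0.025 ]
box [ 0.6743 -0.32    0.022 ]
box [ 0.6489 -0.4277  0.022 ]
box [ 0.5496 -0.2885  0.022 ]
lin [-0.44   -0.0643  0.1102] turn -0.988970782809095 | jaw 1.171 tcp [0.2041 0.4831 0.2302] zax [-0.001 -0.002 -1.   ] F [ 0.3  0.4 -0.1] op 0.0856 t 0.1 j6 1.44
```

Call:
{"method": "send_rows", "body": {
  "commands": [
    {"linear":[-0.037,-0.005,0.0],"turn":-0.1,"hand":0.05},
    {"linear":[-0.075,-0.011,0.0],"turn":-0.2,"hand":0.05},
    {"linear":[-0.112,-0.016,0.0],"turn":-0.3,"hand":0.05},
    {"linear":[-0.15,-0.022,0.02],"turn":-0.4,"hand":0.05},
    {"linear":[-0.187,-0.027,0.03],"turn":-0.5,"hand":0.05},
    {"linear":[-0.225,-0.033,0.045],"turn":-0.6,"hand":0.05},
    {"linear":[-0.262,-0.038,0.055],"turn":-0.7,"hand":0.05},
    {"linear":[-0.3,-0.044,0.07],"turn":-0.8,"hand":0.05},
    {"linear":[-0.337,-0.049,0.08],"turn":-0.9,"hand":0.05},
    {"linear":[-0.375,-0.055,0.09],"turn":-0.989,"hand":0.05},
    {"linear":[-0.41,-0.06,0.1],"turn":-0.989,"hand":0.05},
    {"linear":[-0.44,-0.0643,0.11],"turn":-0.989,"hand":0.05}
  ],
  "newtons": 60
}}

```text
time: 1.1
tcp_pos: [0.5862, 0.2511, 0.1198]
eef_rot: [0.91, -3.006, 0.001]
wrist_force: [0.1, 0.4, -0.3]
opening: 0.0504
```

Run:
```python
from h import *
go((.5842,.2524,.034),2.16)
im=snapshot('side');cv2.imwrite('pics/s1.png',im[:,:,::-1]);crop('pics/s1.png',(160,150,140,150),'pics/s1c.png',4)
```

```text
lin [0.0008 0.0022 0.0858] turn -0.0012125294842224577 | jaw 2.1588 tcp [0.5862 0.2511 0.1198] zax [-0.001 -0.001 -1.   ] F [ 0.1  0.4 -0.3] op 0.0504 t 1.1 j6 -0.29
```

View pics/s1c.png

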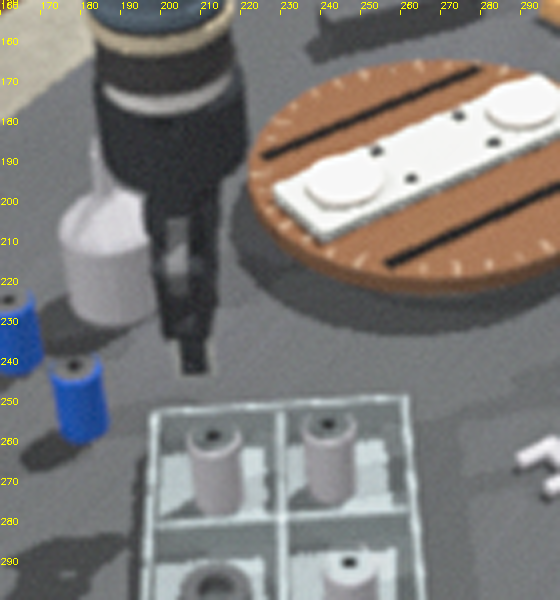

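The gripper is above riser A (fingers at (207,235), riser top at (213,258) in the side view). I'll descend part way and let it settle.

Call:
{"method": "send_rows", "body": {
  "commands": [
    {"linear":[0.0,0.0,0.02],"turn":0,"hand":0.05},
    {"linear":[0.0,0.0,0.04],"turn":0,"hand":0.05},
    {"linear":[0.0,0.0,0.05],"turn":0,"hand":0.05},
    {"linear":[0.0,0.0,0.05],"turn":0,"hand":0.05},
    {"linear":[0.0,0.0,0.05],"turn":0,"hand":0.05}
  ]
}}

```text
time: 1.57
tcp_pos: [0.5834, 0.253, 0.0703]
eef_rot: [0.912, -3.004, -0.0]
wrist_force: [-0.5, 0.3, -0.2]
opening: 0.0497
```

Run:
```python
from h import *
go((.5842,.2524,.034),2.16)
```

```text
lin [-0.0004 -0.001   0.0363] turn 0.00037446421625642046 | jaw 2.1604 tcp [0.5834 0.253  0.0703] zax [-0.003 -0.001 -1.   ] F [-0.5  0.3 -0.2] op 0.0497 t 1.57 j6 -0.29
```

Call:
{"method": "send_rows", "body": {
  "commands": [
    {"linear":[0,-0.001,0.015],"turn":0,"hand":0.05},
    {"linear":[0,-0.001,0.03],"turn":0,"hand":0.05},
    {"linear":[0,-0.001,0.036],"turn":0,"hand":0.05},
    {"linear":[0,-0.001,0.036],"turn":0,"hand":0.05},
    {"linear":[0,-0.001,0.036],"turn":0,"hand":0.035},
    {"linear":[0,-0.001,0.036],"turn":0,"hand":0.022},
    {"linear":[0,-0.001,0.036],"turn":0,"hand":0.022},
    {"linear":[0,-0.001,0.036],"turn":0,"hand":0.022},
    {"linear":[0,-0.001,0.036],"turn":0,"hand":0.022},
    {"linear":[0,-0.001,0.036],"turn":0,"hand":0.022}
  ],
  "newtons": 60
}}

```text
time: 2.4
tcp_pos: [0.5861, 0.2529, 0.0371]
eef_rot: [-0.912, 3.004, 0.001]
wrist_force: [-1.7, 0.3, 5.6]
opening: 0.0273
```

Run:
```python
from h import *
go((.5842,.2524,.134),2.16)
im=snapshot('side');cv2.imwrite('pics/s2.png',im[:,:,::-1]);crop('pics/s2.png',(160,180,140,150),'pics/s2c.png',4)
```

```text
lin [ 0.0015  0.0006 -0.0969] turn 0.0001917434722233935 | jaw 2.1602 tcp [0.5861 0.2529 0.0371] zax [ 0.002  0.001 -1.   ] F [-1.7  0.3  5.6] op 0.0273 t 2.4 j6 -0.29
```

View pics/s2c.png

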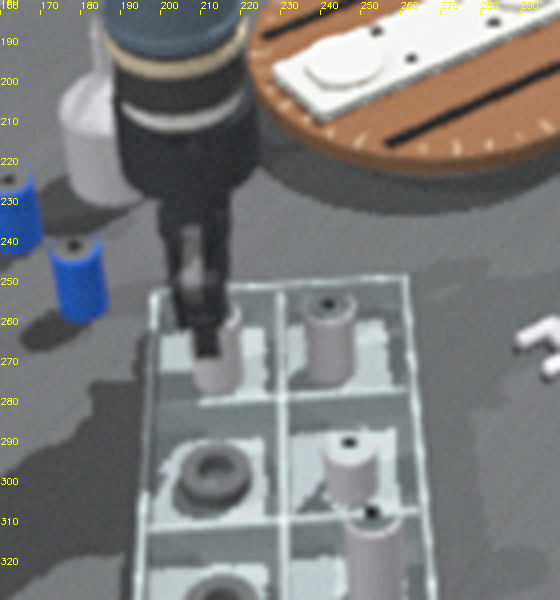

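Run:
```python
from h import *
t=sensors.get_state()['tcp_pos']
print(proj('side',t),proj('top',t),proj('side',(.5842,.2524,.054)),proj('side',(.5842,.2524,.004)))
im=snapshot('top');cv2.imwrite('pics/t2.png',im[:,:,::-1]);crop('pics/t2.png',(98,150,132,120),'pics/t2c.png',5)
```

```text
[211.86225987 262.88727738] [182.57767417 207.35618575] [212.02167044 257.63510983] [213.83731955 273.3848965 ]
```

View pics/t2c.png

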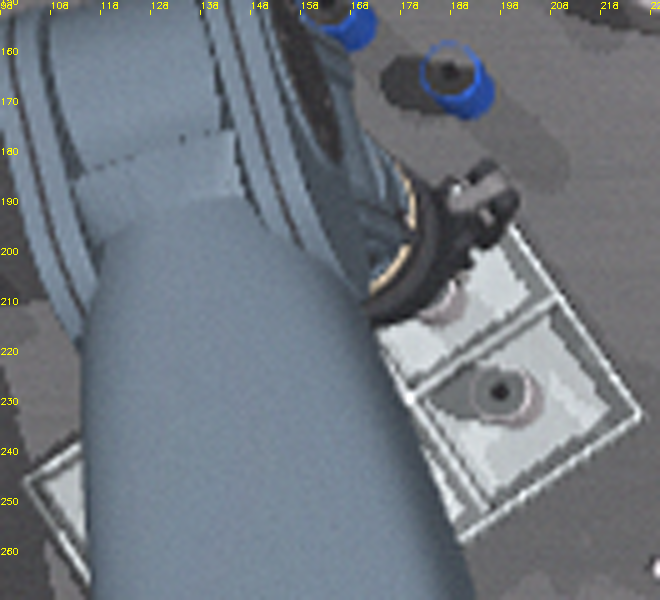

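Run:
```python
from h import *
for i in range(4):
    go((.5842,.2524,.034),2.16); im=snapshot('side')
print(sensors.get_state()['qvel'])
```

```text
lin [0.0018 0.0007 0.0031] turn 0.00017390747197687517 | jaw 2.1602 tcp [0.5861 0.2528 0.0371] zax [ 0.002  0.001 -1.   ] F [-2.1  1.6  6.5] op 0.0275 t 2.5 j6 -0.29
lin [0.0018 0.0006 0.0031] turn 0.0002443017285647109 | jaw 2.1602 tcp [0.5861 0.2529 0.0371] zax [ 0.002  0.001 -1.   ] F [-1.4  1.3  5.3] op 0.0273 t 2.55 j6 -0.29
lin [0.0018 0.0006 0.0031] turn 0.00022142559287674501 | jaw 2.1602 tcp [0.5861 0.2529 0.0371] zax [ 0.002  0.001 -1.   ] F [-0.7  0.5  5.7] op 0.0278 t 2.6 j6 -0.29
lin [0.0018 0.0007 0.0031] turn 0.00016102208730073286 | jaw 2.1602 tcp [0.5861 0.2528 0.0371] zax [ 0.002  0.001 -1.   ] F [-2.1  0.   5.7] op 0.0279 t 2.65 j6 -0.29
[ 1.27176482e-03  6.86563353e-06  7.88660453e-04 -3.20115768e-04
  3.55528958e-04 -4.10940115e-04]
```

Call:
{"method": "send_rows", "body": {
  "commands": [
    {"linear":[0,0,-0.01],"turn":0,"hand":0.022},
    {"linear":[0,0,-0.025],"turn":0,"hand":0.022},
    {"linear":[0,0,-0.045],"turn":0,"hand":0.022},
    {"linear":[0,0,-0.06],"turn":0,"hand":0.022},
    {"linear":[0,0,-0.06],"turn":0,"hand":0.022}
  ],
  "newtons": 80
}}

```text
time: 3.12
tcp_pos: [0.5873, 0.2526, 0.0989]
eef_rot: [-0.91, 3.001, -0.001]
wrist_force: [-0.0, 0.7, -1.1]
opening: 0.0269
```

Run:
```python
from h import *
go((.5842,.2524,.094),2.16)
t=sensors.get_state()['tcp_pos']; print(proj('side',t))
im=snapshot('side');cv2.imwrite('pics/s3.png',im[:,:,::-1]);crop('pics/s3.png',(170,190,100,100),'pics/s3c.png',6)
```

```text
lin [0.0027 0.0016 0.0049] turn -0.000172462237495008 | jaw 2.1598 tcp [0.5873 0.2526 0.0989] zax [ 0.006  0.001 -1.   ] F [-0.   0.7 -1.1] op 0.0269 t 3.12 j6 -0.29
[209.12002769 242.36397191]
```

View pics/s3c.png

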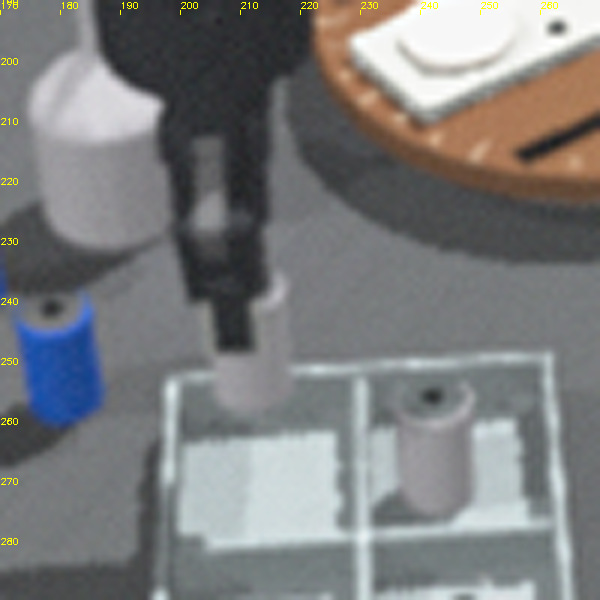

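Run:
```python
from h import *
for z in(.062,.066,.07): print(onz('side',(212,254.5),z))
t=sensors.get_state()['tcp_pos']; j=np.array([-.555,.83,0])
print(proj('side',t),proj('side',t+.022*j),proj('side',t+np.array([0,0,-.03])))
# original silhouettes in side0 : foot
print(onz('side',(213.9,274),.004))
crop('pics/side0.png',(200,245,60,50),'pics/s0c.png',12)
```

```text
[0.58468147 0.25063575 0.062     ]
[0.58187947 0.25401763 0.066     ]
[0.57907748 0.25739952 0.07      ]
[209.51819093 243.05604529] [209.21896551 249.72244605] [210.68341927 253.04941742]
[0.58291326 0.25397972 0.004     ]
```

View pics/s0c.png

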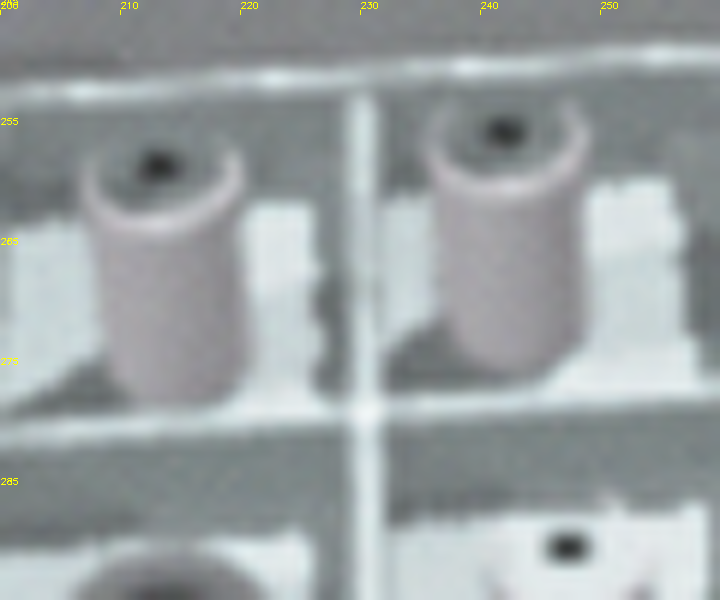

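Run:
```python
from h import *
go((.6545,.0042,.15),2.16)
print(onz('top',(230,142),.05))
```

```text
lin [ 0.0812 -0.2442 -0.0529] turn -0.00023651374004085568 | jaw 2.1598 tcp [0.5866 0.2524 0.097 ] zax [ 0.003  0.001 -1.   ] F [ 1.  -0.6 -2.3] op 0.0267 t 3.17 j6 -0.29
[0.74933935 0.13244302 0.05      ]
```

Call:
{"method": "send_rows", "body": {
  "commands": [
    {"linear":[0,0,-0.02],"turn":0,"hand":0.022},
    {"linear":[0.001,-0.005,-0.04],"turn":0,"hand":0.022},
    {"linear":[0.007,-0.02,-0.053],"turn":0,"hand":0.022},
    {"linear":[0.015,-0.045,-0.053],"turn":0,"hand":0.022},
    {"linear":[0.025,-0.075,-0.053],"turn":0,"hand":0.022},
    {"linear":[0.036,-0.108,-0.053],"turn":0,"hand":0.022},
    {"linear":[0.047,-0.141,-0.053],"turn":0,"hand":0.022},
    {"linear":[0.058,-0.174,-0.053],"turn":0,"hand":0.022},
    {"linear":[0.068,-0.205,-0.053],"turn":0,"hand":0.022},
    {"linear":[0.076,-0.228,-0.05],"turn":0,"hand":0.022},
    {"linear":[0.08,-0.24,-0.045],"turn":0,"hand":0.022},
    {"linear":[0.081,-0.244,-0.04],"turn":0,"hand":0.022}
  ]
}}

```text
time: 4.17
tcp_pos: [0.6529, 0.0019, 0.1328]
eef_rot: [0.906, -3.005, -0.001]
wrist_force: [0.0, -0.4, -3.7]
opening: 0.0268
```

Call:
{"method": "send_rows", "body": {
  "commands": [
    {"linear":[0,0,0],"turn":0,"hand":0.022},
    {"linear":[0,0,0],"turn":0,"hand":0.022},
    {"linear":[0,0,0],"turn":0,"hand":0.022},
    {"linear":[0,0,0],"turn":0,"hand":0.022}
  ]
}}

```text
time: 4.5
tcp_pos: [0.6532, 0.0062, 0.1355]
eef_rot: [-0.916, 3.005, 0.001]
wrist_force: [-0.4, 0.7, -2.7]
opening: 0.0273
```

Run:
```python
from h import *
go((.6545,.0042,.0861),2.16)
for n in('side','top'):
    im=snapshot(n);cv2.imwrite(f'pics/{n}4.png',im[:,:,::-1])
crop('pics/side4.png',(220,120,120,100),'pics/s4c.png',6)
crop('pics/top4.png',(240,130,120,100),'pics/t4c.png',6)
go((.6545,.0042,.0861),2.16)
```

```text
lin [ 0.0001 -0.0024  0.0494] turn 0.002276756106106781 | jaw 2.1623 tcp [0.6532 0.0062 0.1355] zax [ 0.  0. -1.] F [-0.4  0.7 -2.7] op 0.0273 t 4.5 j6 -0.68
lin [ 0.0001 -0.0018  0.0498] turn 0.001884807266684163 | jaw 2.1619 tcp [0.6535 0.0058 0.1359] zax [ 0.001  0.    -1.   ] F [ 0.8  0.6 -2.7] op 0.0268 t 4.6 j6 -0.68
```

View pics/s4c.png

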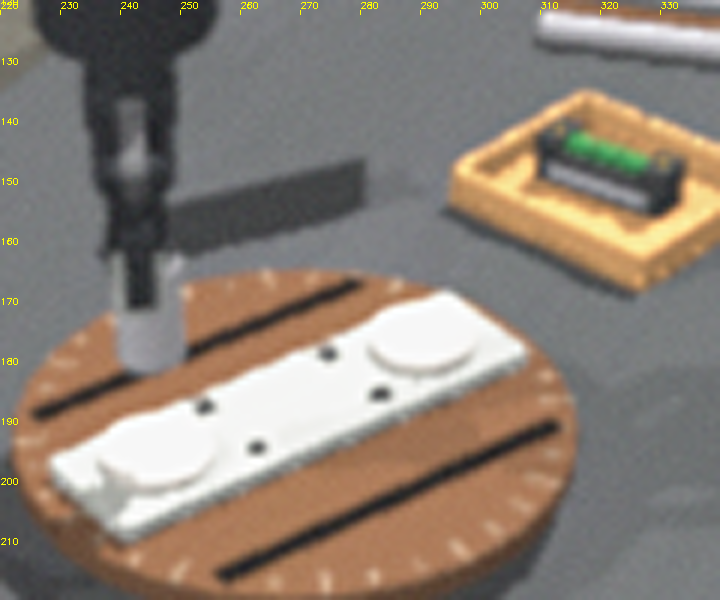

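View pics/t4c.png

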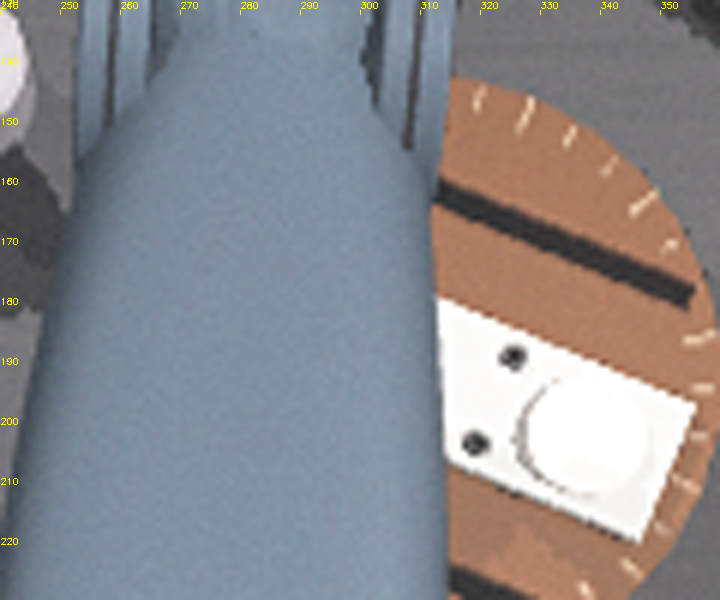

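The side view shows the riser hanging over the left pad (foot at about u=245, pad centre at (245.6,194)). Lowering now.

Call:
{"method": "send_rows", "body": {
  "commands": [
    {"linear":[0,-0.001,0.01],"turn":0.002,"hand":0.022},
    {"linear":[0,-0.0015,0.022],"turn":0.002,"hand":0.022},
    {"linear":[0,-0.0015,0.034],"turn":0.002,"hand":0.022},
    {"linear":[0,-0.0015,0.041],"turn":0.002,"hand":0.022},
    {"linear":[0,-0.0015,0.045],"turn":0.002,"hand":0.022},
    {"linear":[0,-0.0015,0.047],"turn":0.002,"hand":0.022},
    {"linear":[0,-0.0015,0.047],"turn":0.002,"hand":0.022},
    {"linear":[0,-0.0015,0.047],"turn":0.002,"hand":0.022}
  ]
}}

```text
time: 5.27
tcp_pos: [0.6545, 0.0031, 0.0885]
eef_rot: [-0.909, 3.007, -0.0]
wrist_force: [0.5, -0.0, -1.7]
opening: 0.0267
```

Run:
```python
from h import *
im=snapshot('side');cv2.imwrite(f'pics/s5.png',im[:,:,::-1])
crop('pics/s5.png',(210,140,90,80),'pics/s5c.png',8)
go((.6545,.0042,.0861),2.16)
print(proj('side',(.6528,.0031,.053)),proj('side',(.6528,.0031,.103)))
```

```text
lin [-0.0004  0.0011  0.0028] turn -0.002107876285663668 | jaw 2.1579 tcp [0.6548 0.003  0.0889] zax [ 0.001 -0.    -1.   ] F [ 0.   0.7 -2.3] op 0.0271 t 5.32 j6 -0.68
[245.14627621 193.03942795] [244.28891374 177.46783285]
```

View pics/s5c.png

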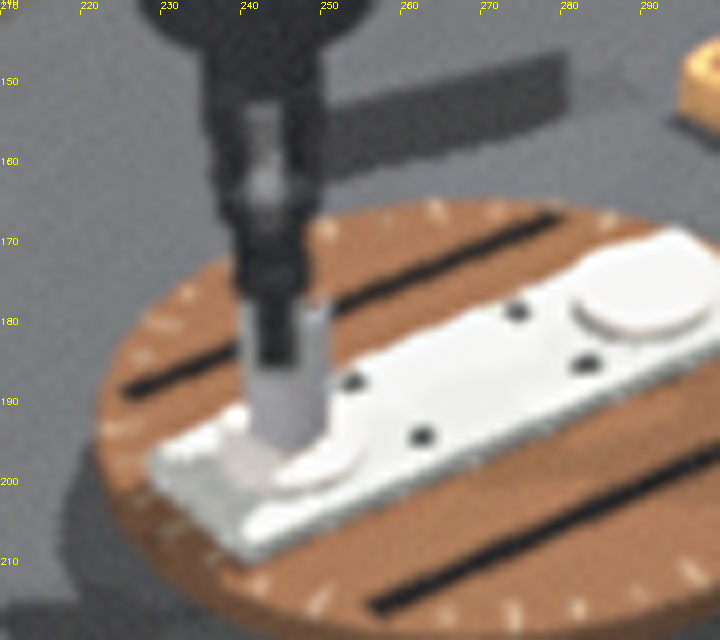

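Call:
{"method": "send_rows", "body": {
  "commands": [
    {"linear":[0,0.0005,0.0012],"turn":0,"hand":0.022},
    {"linear":[0,0.0005,0.0022],"turn":0,"hand":0.022},
    {"linear":[0,0.0005,0.003],"turn":0,"hand":0.022},
    {"linear":[0,0.0005,0.003],"turn":0,"hand":0.022}
  ]
}}

```text
time: 5.65
tcp_pos: [0.6544, 0.0036, 0.0863]
eef_rot: [-0.909, 3.006, -0.001]
wrist_force: [-0.3, 0.5, 0.4]
opening: 0.0275
```

Run:
```python
from h import *
go((.6545,.0042,.0861),2.16)
```

```text
lin [-0.0004  0.0005  0.0002] turn -0.001953199433388342 | jaw 2.158 tcp [0.6544 0.0036 0.0863] zax [ 0.001 -0.    -1.   ] F [-0.3  0.5  0.4] op 0.0275 t 5.65 j6 -0.68
```

Force changed from −2.3 to +0.4 N, so the riser is standing on the pad. Releasing and lifting.

Call:
{"method": "send_rows", "body": {
  "commands": [
    {"linear":[0,0,0],"turn":0,"hand":0.03},
    {"linear":[0,0,0],"turn":0,"hand":0.036},
    {"linear":[0,0,0],"turn":0,"hand":0.042},
    {"linear":[0,0,0],"turn":0,"hand":0.048},
    {"linear":[0,0,0],"turn":0,"hand":0.05},
    {"linear":[0,0,-0.01],"turn":0,"hand":0.05},
    {"linear":[0,0,-0.03],"turn":0,"hand":0.05},
    {"linear":[0,0,-0.06],"turn":0,"hand":0.05},
    {"linear":[0,0,-0.08],"turn":0,"hand":0.05}
  ]
}}

```text
time: 6.4
tcp_pos: [0.6544, 0.0035, 0.1682]
eef_rot: [-0.909, 3.005, -0.001]
wrist_force: [0.8, 0.3, 0.9]
opening: 0.0501
```

Run:
```python
from h import *
im=snapshot('side');cv2.imwrite(f'pics/s6.png',im[:,:,::-1])
crop('pics/s6.png',(210,120,90,100),'pics/s6c.png',6)
go((.532,.2127,.14),2.16)
```

```text
lin [-0.0119  0.2437  0.0321] turn -0.0020361495956406905 | jaw 2.158 tcp [0.6568 0.0033 0.1737] zax [ 0.011 -0.001 -1.   ] F [ 2.4 -0.5  3.2] op 0.0499 t 6.45 j6 -0.68
```

View pics/s6c.png

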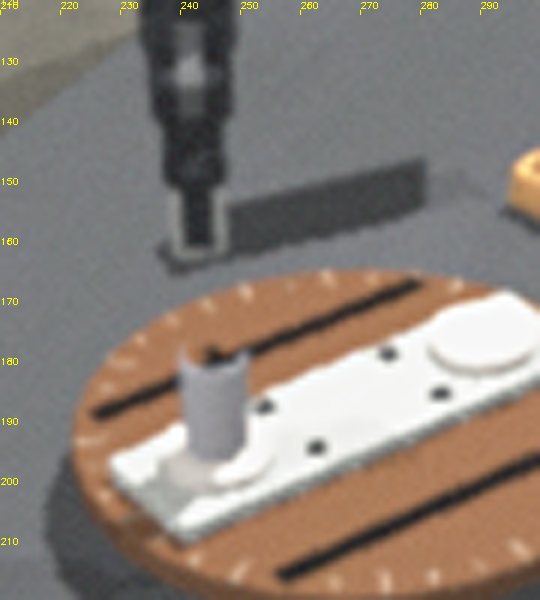

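Riser A stands upright on the left pad (foot near (246,195)). Next, riser B.

Call:
{"method": "send_rows", "body": {
  "commands": [
    {"linear":[-0.001,0.015,0],"turn":0,"hand":0.05},
    {"linear":[-0.003,0.045,0],"turn":0,"hand":0.05},
    {"linear":[-0.005,0.085,0],"turn":0,"hand":0.05},
    {"linear":[-0.0075,0.125,0],"turn":0,"hand":0.05},
    {"linear":[-0.01,0.165,0.015],"turn":0,"hand":0.05},
    {"linear":[-0.012,0.2,0.03],"turn":0,"hand":0.05},
    {"linear":[-0.0135,0.228,0.05],"turn":0,"hand":0.05},
    {"linear":[-0.0143,0.24,0.07],"turn":0,"hand":0.05},
    {"linear":[-0.0143,0.2415,0.086],"turn":0,"hand":0.05},
    {"linear":[-0.0143,0.2415,0.086],"turn":0,"hand":0.05},
    {"linear":[-0.0143,0.2415,0.086],"turn":0,"hand":0.05},
    {"linear":[-0.0143,0.2415,0.086],"turn":0,"hand":0.05}
  ]
}}

```text
time: 7.45
tcp_pos: [0.5332, 0.2123, 0.0807]
eef_rot: [-0.908, 3.005, -0.0]
wrist_force: [-0.4, -0.5, 1.4]
opening: 0.0501
```

Call:
{"method": "send_rows", "body": {
  "commands": [
    {"linear":[0,0,0.0],"turn":0,"hand":0.05},
    {"linear":[0,0,0.0],"turn":0,"hand":0.05},
    {"linear":[0,0,0.0],"turn":0,"hand":0.05}
  ]
}}

```text
time: 7.7
tcp_pos: [0.5333, 0.2123, 0.0807]
eef_rot: [-0.907, 3.005, -0.0]
wrist_force: [-0.4, -0.8, -0.7]
opening: 0.05
```

Run:
```python
from h import *
go((.5318,.2127,.034),2.16)
```

```text
lin [0.0011 0.0012 0.0467] turn -0.0029963094151326253 | jaw 2.157 tcp [0.5333 0.2123 0.0807] zax [ 0.002  0.001 -1.   ] F [-0.4 -0.8 -0.7] op 0.05 t 7.7 j6 -0.32
```

Call:
{"method": "send_rows", "body": {
  "commands": [
    {"linear":[0.001,0.001,0.015],"turn":-0.003,"hand":0.05},
    {"linear":[0.001,0.001,0.033],"turn":-0.003,"hand":0.05},
    {"linear":[0.001,0.001,0.045],"turn":-0.003,"hand":0.05},
    {"linear":[0.001,0.001,0.0465],"turn":-0.003,"hand":0.05},
    {"linear":[0.001,0.001,0.0465],"turn":-0.003,"hand":0.05},
    {"linear":[0.001,0.001,0.0465],"turn":-0.003,"hand":0.035},
    {"linear":[0.001,0.001,0.0465],"turn":-0.003,"hand":0.022},
    {"linear":[0.001,0.001,0.0465],"turn":-0.003,"hand":0.022},
    {"linear":[0.001,0.001,0.0465],"turn":-0.003,"hand":0.022},
    {"linear":[0.001,0.001,0.0465],"turn":-0.003,"hand":0.022},
    {"linear":[0.001,0.001,0.0465],"turn":-0.003,"hand":0.022}
  ],
  "newtons": 80
}}

```text
time: 8.62
tcp_pos: [0.5318, 0.2132, 0.0343]
eef_rot: [-0.913, 3.003, -0.0]
wrist_force: [-0.3, -0.1, 4.5]
opening: 0.0272
```

Run:
```python
from h import *
go((.5318,.2127,.034),2.16)
```

```text
lin [ 0.0003 -0.0004  0.0003] turn 0.0010226687383307898 | jaw 2.161 tcp [0.5318 0.2132 0.0343] zax [ 0.003  0.001 -1.   ] F [-0.3 -0.1  4.5] op 0.0272 t 8.62 j6 -0.33
```

Call:
{"method": "send_rows", "body": {
  "commands": [
    {"linear":[0,0,-0.01],"turn":0,"hand":0.022},
    {"linear":[0,0,-0.03],"turn":0,"hand":0.022},
    {"linear":[0,0,-0.06],"turn":0,"hand":0.022},
    {"linear":[0.004,-0.01,-0.095],"turn":0,"hand":0.022},
    {"linear":[0.013,-0.03,-0.12],"turn":0,"hand":0.022},
    {"linear":[0.026,-0.06,-0.136],"turn":0,"hand":0.022},
    {"linear":[0.042,-0.095,-0.136],"turn":0,"hand":0.022},
    {"linear":[0.058,-0.13,-0.136],"turn":0,"hand":0.022},
    {"linear":[0.073,-0.165,-0.136],"turn":0,"hand":0.022},
    {"linear":[0.088,-0.2,-0.136],"turn":0,"hand":0.022},
    {"linear":[0.104,-0.235,-0.136],"turn":0,"hand":0.022},
    {"linear":[0.119,-0.27,-0.136],"turn":0,"hand":0.022}
  ]
}}

```text
time: 9.62
tcp_pos: [0.5811, -0.0794, 0.1679]
eef_rot: [0.913, -3.004, -0.002]
wrist_force: [0.5, -0.7, -2.9]
opening: 0.0269
```

Call:
{"method": "send_rows", "body": {
  "commands": [
    {"linear":[0.012,-0.028,0],"turn":0,"hand":0.022},
    {"linear":[0.02,-0.045,0],"turn":0,"hand":0.022},
    {"linear":[0.0235,-0.0523,0.01],"turn":0,"hand":0.022},
    {"linear":[0.0235,-0.0523,0.02],"turn":0,"hand":0.022},
    {"linear":[0.0235,-0.0523,0.03],"turn":0,"hand":0.022},
    {"linear":[0.0235,-0.0523,0.04],"turn":0,"hand":0.022},
    {"linear":[0.0235,-0.0523,0.04],"turn":0,"hand":0.022},
    {"linear":[0.0235,-0.0523,0.04],"turn":0,"hand":0.022},
    {"linear":[0.0235,-0.0523,0.04],"turn":0,"hand":0.022}
  ]
}}

```text
time: 10.37
tcp_pos: [0.5916, -0.1331, 0.1288]
eef_rot: [0.916, -3.005, -0.0]
wrist_force: [0.0, -0.1, -1.4]
opening: 0.027
```

Run:
```python
from h import *
im=snapshot('side');cv2.imwrite(f'pics/s7.png',im[:,:,::-1])
crop('pics/s7.png',(220,120,120,100),'pics/s7c.png',6)
go((.5922,-.1341,.0833),2.16)
```

```text
lin [ 0.0003 -0.0007  0.0461] turn 0.0024021890423115977 | jaw 2.1624 tcp [ 0.592  -0.1334  0.1294] zax [ 0.001 -0.    -1.   ] F [ 0.6 -0.6 -1.5] op 0.0273 t 10.42 j6 -0.92
```

View pics/s7c.png

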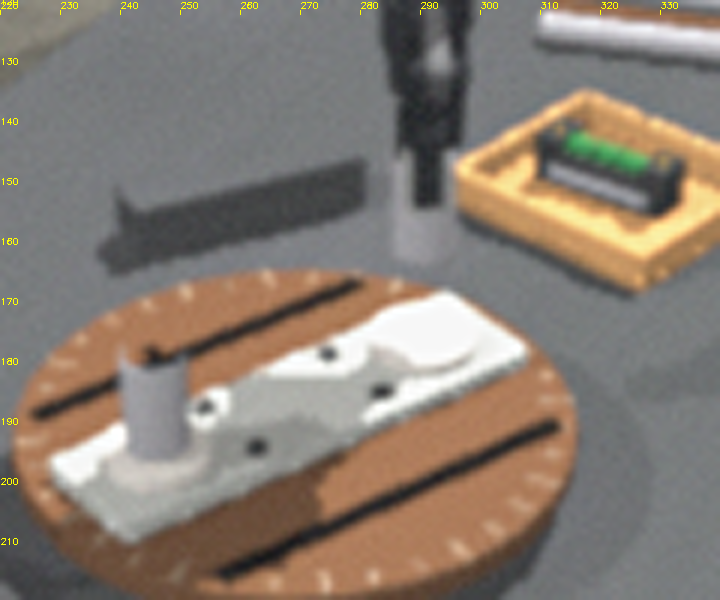

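Riser A is centred on its pad (crop 125–187 inside 105–210). B hangs over the right pad. Lowering.

Call:
{"method": "send_rows", "body": {
  "commands": [
    {"linear":[0,-0.0005,0.01],"turn":0.002,"hand":0.022},
    {"linear":[0,-0.0005,0.022],"turn":0.002,"hand":0.022},
    {"linear":[0,-0.0005,0.034],"turn":0.002,"hand":0.022},
    {"linear":[0,-0.0005,0.04],"turn":0.002,"hand":0.022},
    {"linear":[0,-0.0005,0.043],"turn":0.002,"hand":0.022},
    {"linear":[0,-0.0005,0.044],"turn":0.002,"hand":0.022},
    {"linear":[0,-0.0005,0.045],"turn":0.002,"hand":0.022},
    {"linear":[0,-0.0005,0.046],"turn":0.002,"hand":0.022},
    {"linear":[0,-0.0005,0.046],"turn":0.002,"hand":0.022},
    {"linear":[0,-0.0005,0.046],"turn":0.002,"hand":0.022}
  ]
}}

```text
time: 11.25
tcp_pos: [0.5923, -0.1349, 0.0834]
eef_rot: [-0.91, 3.006, -0.001]
wrist_force: [-0.9, 0.1, 0.1]
opening: 0.0272
```

Run:
```python
from h import *
im=snapshot('side');cv2.imwrite(f'pics/s8.png',im[:,:,::-1])
crop('pics/s8.png',(220,120,120,100),'pics/s8c.png',6)
go((.5922,-.1341,.0833),2.16)
```

```text
lin [-0.0003  0.0007  0.0001] turn -0.001030803502071187 | jaw 2.159 tcp [ 0.5923 -0.1349  0.0834] zax [ 0.001 -0.    -1.   ] F [-0.7  0.5 -0. ] op 0.027 t 11.3 j6 -0.92
```

View pics/s8c.png

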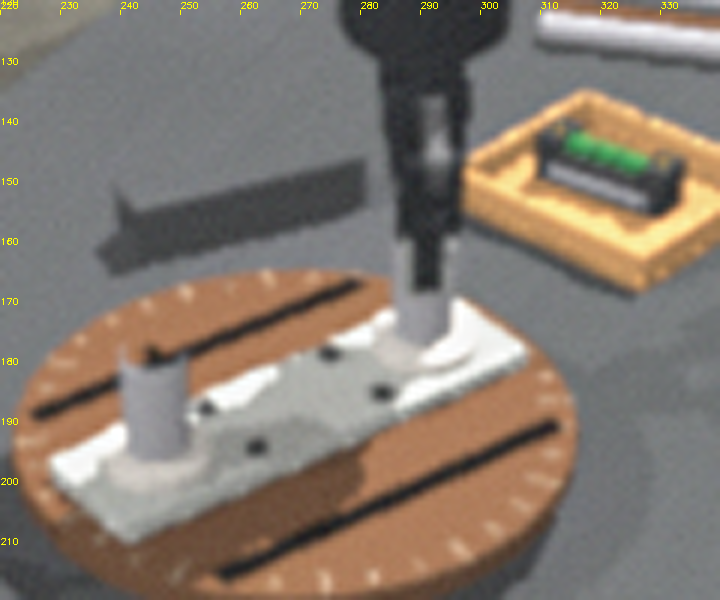

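B is on the right pad, centred, and its weight is off the wrist. Releasing.

Call:
{"method": "send_rows", "body": {
  "commands": [
    {"linear":[0,0,0.0007],"turn":0,"hand":0.022},
    {"linear":[0,0,0.0007],"turn":0,"hand":0.03},
    {"linear":[0,0,0.0007],"turn":0,"hand":0.036},
    {"linear":[0,0,0.0007],"turn":0,"hand":0.042},
    {"linear":[0,0,0.0007],"turn":0,"hand":0.048},
    {"linear":[0,0,0],"turn":0,"hand":0.05},
    {"linear":[0,0,-0.01],"turn":0,"hand":0.05},
    {"linear":[0,0,-0.03],"turn":0,"hand":0.05},
    {"linear":[0,0,-0.06],"turn":0,"hand":0.05},
    {"linear":[0,0,-0.08],"turn":0,"hand":0.05},
    {"linear":[0,0,-0.08],"turn":0,"hand":0.06},
    {"linear":[0,0,-0.08],"turn":0,"hand":0.065}
  ]
}}

```text
time: 12.3
tcp_pos: [0.5935, -0.1352, 0.1658]
eef_rot: [-0.909, 3.003, -0.005]
wrist_force: [0.2, -0.6, -0.0]
opening: 0.0649
```

Run:
```python
from h import *
go((.3537,-.3538,.08),2.540)
```

```text
lin [ 0.3211 -0.0484  0.085 ] turn -0.38098132683136754 | jaw 2.159 tcp [ 0.5935 -0.1352  0.1658] zax [ 0.005 -0.002 -1.   ] F [ 0.2 -0.6 -0. ] op 0.0649 t 12.3 j6 -0.92
```

Call:
{"method": "send_rows", "body": {
  "commands": [
    {"linear":[0.03,-0.0045,0],"turn":-0.05,"hand":0.065},
    {"linear":[0.065,-0.01,0],"turn":-0.1,"hand":0.065},
    {"linear":[0.105,-0.016,0],"turn":-0.16,"hand":0.065},
    {"linear":[0.145,-0.022,0],"turn":-0.22,"hand":0.065},
    {"linear":[0.185,-0.028,0.015],"turn":-0.28,"hand":0.065},
    {"linear":[0.225,-0.034,0.03],"turn":-0.34,"hand":0.065},
    {"linear":[0.262,-0.0395,0.045],"turn":-0.381,"hand":0.065},
    {"linear":[0.293,-0.044,0.06],"turn":-0.381,"hand":0.065},
    {"linear":[0.313,-0.047,0.075],"turn":-0.381,"hand":0.065},
    {"linear":[0.321,-0.0484,0.085],"turn":-0.381,"hand":0.065},
    {"linear":[0.321,-0.0484,0.085],"turn":-0.381,"hand":0.065},
    {"linear":[0.321,-0.0484,0.085],"turn":-0.381,"hand":0.065}
  ]
}}

```text
time: 13.3
tcp_pos: [0.3513, -0.3519, 0.0765]
eef_rot: [-1.462, 2.78, 0.005]
wrist_force: [0.4, -0.5, 0.8]
opening: 0.065
```

Call:
{"method": "send_rows", "body": {
  "commands": [
    {"linear":[0,0,0],"turn":0,"hand":0.065},
    {"linear":[0,0,0],"turn":0,"hand":0.065},
    {"linear":[0,0,0],"turn":0,"hand":0.065},
    {"linear":[0,0,0],"turn":0,"hand":0.065}
  ]
}}

```text
time: 13.63
tcp_pos: [0.3529, -0.353, 0.0787]
eef_rot: [-1.466, 2.778, -0.003]
wrist_force: [0.4, 0.5, -0.3]
opening: 0.0651
```

Run:
```python
from h import *
im=snapshot('side');cv2.imwrite(f'pics/s9.png',im[:,:,::-1])
crop('pics/s9.png',(220,90,200,150),'pics/s9c.png',4)
go((.3537,-.3538,.010),2.540)
```

```text
lin [ 0.0001 -0.0012  0.0686] turn 0.0014498712111779 | jaw 2.5414 tcp [ 0.3527 -0.353   0.0786] zax [ 0.001 -0.001 -1.   ] F [-0.6 -0.3 -0.1] op 0.0645 t 13.68 j6 -1.89
```

View pics/s9c.png

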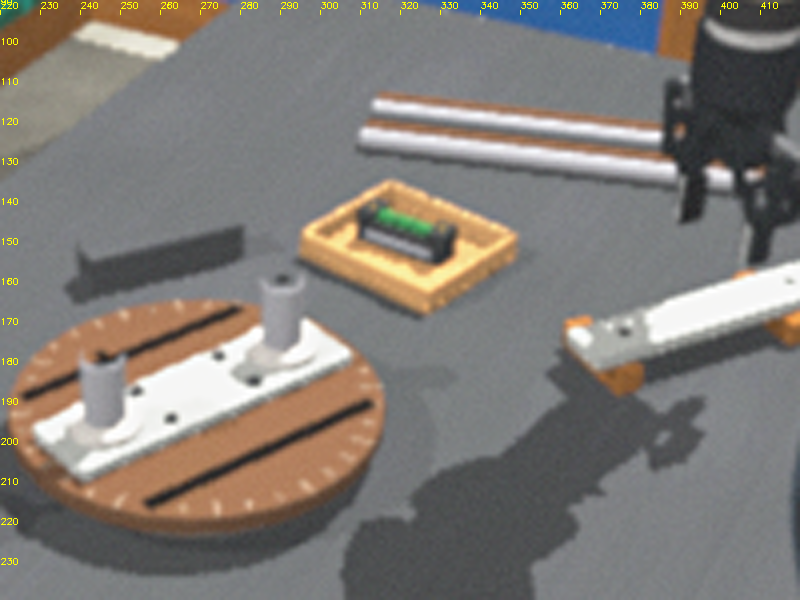

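Both risers stand upright on their pads, at (245,195) and (291,178). Descending on the bar and taking a top view of the risers.

Call:
{"method": "send_rows", "body": {
  "commands": [
    {"linear":[0,-0.001,0.02],"turn":0.0015,"hand":0.065},
    {"linear":[0,-0.001,0.04],"turn":0.0015,"hand":0.065},
    {"linear":[0,-0.001,0.055],"turn":0.0015,"hand":0.065},
    {"linear":[0,-0.001,0.064],"turn":0.0015,"hand":0.065},
    {"linear":[0,-0.001,0.068],"turn":0.0015,"hand":0.065},
    {"linear":[0,-0.001,0.068],"turn":0.0015,"hand":0.065},
    {"linear":[0,-0.001,0.068],"turn":0.0015,"hand":0.065}
  ]
}}

```text
time: 14.27
tcp_pos: [0.353, -0.354, 0.0105]
eef_rot: [-1.462, 2.781, -0.002]
wrist_force: [-0.7, -0.6, -0.2]
opening: 0.065
```

Run:
```python
from h import *
im=snapshot('top');cv2.imwrite(f'pics/t9.png',im[:,:,::-1])
crop('pics/t9.png',(250,135,120,115),'pics/t9c.png',5)
crop('pics/t9.png',(380,160,120,175),'pics/t9d.png',3)
go((.3537,-.3538,.010),2.540)
```

```text
lin [-0.0007 -0.0001  0.0009] turn -0.0013506364182491737 | jaw 2.5386 tcp [ 0.3532 -0.3544  0.0109] zax [ 0.001 -0.002 -1.   ] F [ 0.7 -1.  -0.1] op 0.0649 t 14.32 j6 -1.89
```

View pics/t9c.png

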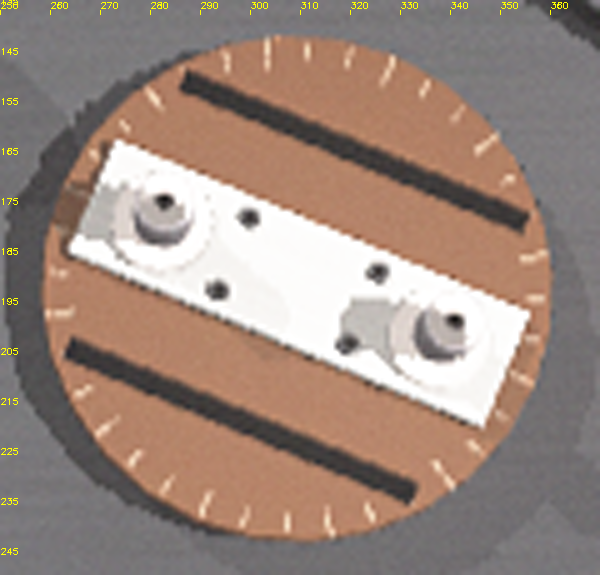

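View pics/t9d.png

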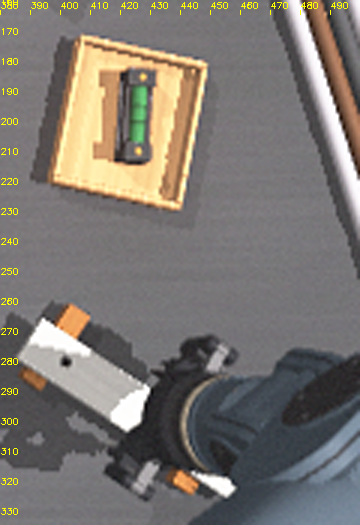

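Risers centred on both pads, with their top holes near (282.6,175) and (340.6,198.8). Jaws straddle the bar's middle. Closing on it.

Call:
{"method": "send_rows", "body": {
  "commands": [
    {"linear":[0,0,0.0005],"turn":0,"hand":0.05},
    {"linear":[0,0,0.0005],"turn":0,"hand":0.04},
    {"linear":[0,0,0.0005],"turn":0,"hand":0.03},
    {"linear":[0,0,0.0005],"turn":0,"hand":0.03},
    {"linear":[0,0,0.0005],"turn":0,"hand":0.03},
    {"linear":[0,0,0.0005],"turn":0,"hand":0.03},
    {"linear":[0,0,0.0005],"turn":0,"hand":0.03}
  ],
  "newtons": 70
}}

```text
time: 14.9
tcp_pos: [0.3533, -0.3546, 0.0107]
eef_rot: [-1.461, 2.781, -0.004]
wrist_force: [0.3, 1.1, 6.3]
opening: 0.0387
```

Run:
```python
from h import *
T=cv2.imread('pics/t9.png')
P=[onz('top',dark(T,p,2,90),.103) for p in[(282.6,175),(340.6,198.8)]]
print(P,(P[0]+P[1])/2); d=P[0]-P[1];print(np.linalg.norm(d),np.arctan2(d[1],d[0]))
go((.3537,-.3538,.010),2.540)
```

```text
[array([0.65328517, 0.00242672, 0.103     ]), array([ 0.59350133, -0.13534302,  0.103     ])] [ 0.62339325 -0.06645815  0.103     ]
0.15018192063362387 1.1613775681372362
lin [-0.0009  0.0001  0.0007] turn -0.0015761801136298104 | jaw 2.5384 tcp [ 0.3533 -0.3546  0.0107] zax [ 0.002 -0.002 -1.   ] F [0.3 1.1 6.3] op 0.0387 t 14.9 j6 -1.89
```

Call:
{"method": "send_rows", "body": {
  "commands": [
    {"linear":[0,0,-0.006],"turn":0,"hand":0.03},
    {"linear":[0,0,-0.016],"turn":0,"hand":0.03},
    {"linear":[0,0,-0.034],"turn":0,"hand":0.03},
    {"linear":[0,0,-0.058],"turn":0,"hand":0.03},
    {"linear":[0,0,-0.084],"turn":0,"hand":0.03},
    {"linear":[0,0,-0.11],"turn":0,"hand":0.03},
    {"linear":[0,0,-0.13],"turn":0,"hand":0.03},
    {"linear":[-0.004,-0.0005,-0.145],"turn":0,"hand":0.03},
    {"linear":[-0.014,-0.002,-0.15],"turn":0,"hand":0.03},
    {"linear":[-0.03,-0.004,-0.15],"turn":-0.01,"hand":0.03},
    {"linear":[-0.052,-0.0075,-0.15],"turn":-0.02,"hand":0.03},
    {"linear":[-0.076,-0.011,-0.15],"turn":-0.035,"hand":0.03}
  ],
  "newtons": 80
}}

```text
time: 15.9
tcp_pos: [0.4047, -0.2961, 0.1584]
eef_rot: [1.509, -2.755, -0.003]
wrist_force: [0.4, -0.6, -2.6]
opening: 0.0382
```

Run:
```python
from h import *
im=snapshot('side');cv2.imwrite(f'pics/s10.png',im[:,:,::-1])
crop('pics/s10.png',(260,30,200,150),'pics/s10c.png',4)
go((.6227,-.0667,.16),2.728)
```

```text
lin [-0.3055 -0.0612  0.    ] turn -0.15027799231383865 | jaw 2.5777 tcp [ 0.4077 -0.2922  0.1582] zax [ 0.002  0.006 -1.   ] F [ 2.2  2.2 -1.8] op 0.0384 t 15.95 j6 -1.77
```

View pics/s10c.png

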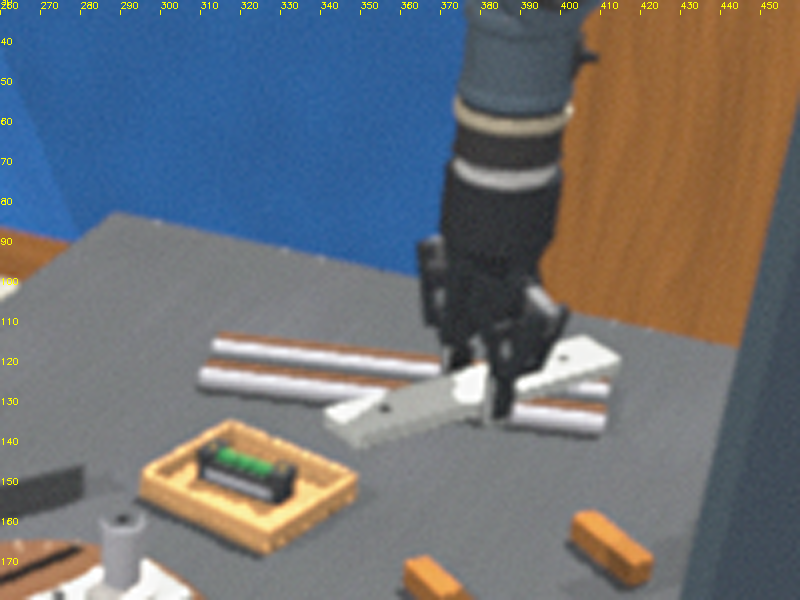

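Bar held firmly and level. Carrying it over to the risers.

Call:
{"method": "send_rows", "body": {
  "commands": [
    {"linear":[-0.026,-0.005,0],"turn":-0.015,"hand":0.03},
    {"linear":[-0.052,-0.01,0],"turn":-0.03,"hand":0.03},
    {"linear":[-0.08,-0.015,0],"turn":-0.045,"hand":0.03},
    {"linear":[-0.11,-0.0205,0],"turn":-0.06,"hand":0.03},
    {"linear":[-0.14,-0.026,0],"turn":-0.075,"hand":0.03},
    {"linear":[-0.17,-0.032,0],"turn":-0.09,"hand":0.03},
    {"linear":[-0.2,-0.0375,0],"turn":-0.105,"hand":0.03},
    {"linear":[-0.23,-0.043,0],"turn":-0.12,"hand":0.03},
    {"linear":[-0.258,-0.0484,0],"turn":-0.135,"hand":0.03},
    {"linear":[-0.282,-0.053,0],"turn":-0.145,"hand":0.03},
    {"linear":[-0.301,-0.0565,0],"turn":-0.155,"hand":0.03},
    {"linear":[-0.3121,-0.0585,0],"turn":-0.155,"hand":0.03}
  ]
}}

```text
time: 16.95
tcp_pos: [0.6224, -0.0628, 0.1574]
eef_rot: [1.722, -2.626, -0.004]
wrist_force: [0.1, -0.5, -2.4]
opening: 0.0381
```

Call:
{"method": "send_rows", "body": {
  "commands": [
    {"linear":[0,0,0.005],"turn":0,"hand":0.03},
    {"linear":[0,0,0.015],"turn":0,"hand":0.03},
    {"linear":[0,0,0.025],"turn":0,"hand":0.03},
    {"linear":[0,0,0.033],"turn":0,"hand":0.03},
    {"linear":[0,0,0.038],"turn":0,"hand":0.03},
    {"linear":[0,0,0.04],"turn":0,"hand":0.03},
    {"linear":[0,0,0.04],"turn":0,"hand":0.03},
    {"linear":[0,0,0.04],"turn":0,"hand":0.03},
    {"linear":[0,0,0.04],"turn":0,"hand":0.03},
    {"linear":[0,0,0.04],"turn":0,"hand":0.03}
  ]
}}

```text
time: 17.78
tcp_pos: [0.6225, -0.0659, 0.1202]
eef_rot: [-1.718, 2.629, -0.002]
wrist_force: [0.2, 0.8, -1.9]
opening: 0.038
```

Run:
```python
from h import *
im=snapshot('side');cv2.imwrite(f'pics/s11.png',im[:,:,::-1])
crop('pics/s11.png',(210,90,130,110),'pics/s11c.png',6)
im=snapshot('top');cv2.imwrite(f'pics/t11.png',im[:,:,::-1])
crop('pics/t11.png',(250,130,120,110),'pics/t11c.png',6)
go((.6227,-.0667,.0937),2.728)
```

```text
lin [ 0.0008 -0.0006  0.0263] turn 0.000544786138041875 | jaw 2.7285 tcp [ 0.6224 -0.0657  0.12  ] zax [ 0.001 -0.    -1.   ] F [ 0.3 -0.5 -2.7] op 0.0386 t 17.88 j6 -1.37
```

View pics/s11c.png

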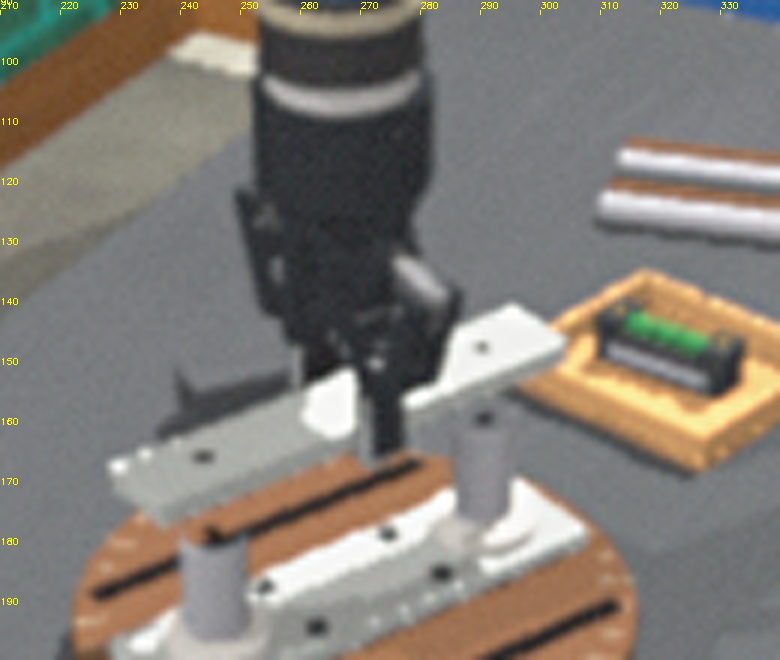

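View pics/t11c.png

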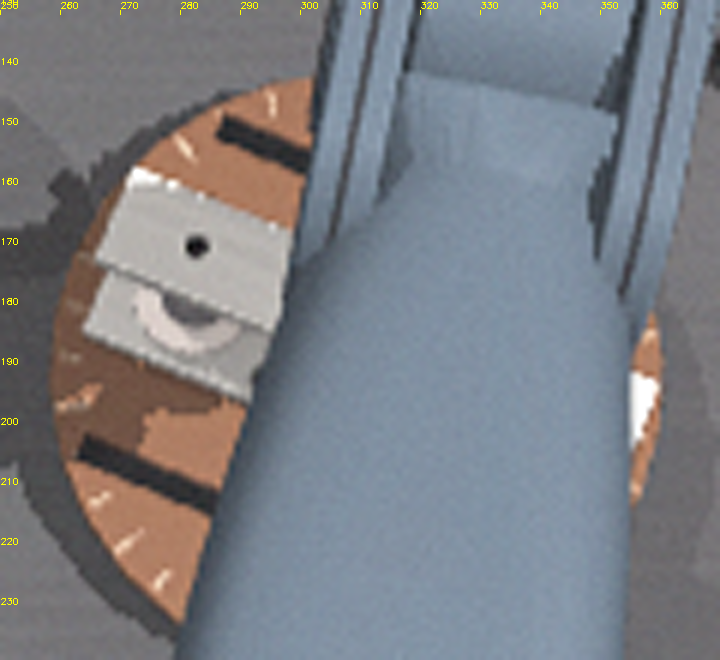

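Run:
```python
from h import *
T=cv2.imread('pics/t11.png');S=cv2.imread('pics/s11.png')
a=dark(T,(282.4,170.6),3,120);b=dark(S,(243.6,165.5),2,130);c=dark(S,(290,147.4),2,150)
print(a,b,c,onz('top',a,.1413),tri(a,b))
L=onz('side',b,.1413);R=onz('side',c,.1413);d=L-R;print(L,R,(L+R)/2,np.linalg.norm(d),np.arctan2(d[1],d[0]))
S0=cv2.imread('pics/s9.png')
L=onz('side',dark(S0,(245.7,178.3),2,110),.103);R=onz('side',dark(S0,(291,159.5),2,110),.103);d=L-R
print(L,R,(L+R)/2,np.linalg.norm(d),np.arctan2(d[1],d[0]))
```

```text
[282.20819113 170.7116041 ] [243.47887324 165.73239437] [nan nan] [0.65454813 0.0035613  0.1413    ] (array([0.65428145, 0.00313085, 0.13893269]), np.float64(0.0016879916676123875))
[0.65134105 0.00599981 0.1413    ] [nan nan nan] [nan nan nan] nan nan
[0.64554937 0.00756467 0.103     ] [ 0.58990911 -0.13259461  0.103     ] [ 0.61772924 -0.06251497  0.103     ] 0.15079940739422298 1.1928971952009586h.py:26: RuntimeWarning: invalid value encountered in scalar divide
  return np.array([(w*xx).sum()/w.sum(),(w*yy).sum()/w.sum()])
```

Call:
{"method": "send_rows", "body": {
  "commands": [
    {"linear":[0.001,0,0.005],"turn":0,"hand":0.03},
    {"linear":[0.0012,0,0.011],"turn":0,"hand":0.03},
    {"linear":[0.0012,0,0.016],"turn":0,"hand":0.03},
    {"linear":[0.0012,0,0.019],"turn":0,"hand":0.03},
    {"linear":[0.0012,0,0.021],"turn":0,"hand":0.03},
    {"linear":[0.0012,0,0.022],"turn":0,"hand":0.03},
    {"linear":[0.0012,0,0.023],"turn":0,"hand":0.03},
    {"linear":[0.0012,0,0.0235],"turn":0,"hand":0.03},
    {"linear":[0.0012,0,0.024],"turn":0,"hand":0.03},
    {"linear":[0.0012,0,0.0245],"turn":0,"hand":0.03},
    {"linear":[0.0012,0,0.025],"turn":0,"hand":0.03},
    {"linear":[0.0012,0,0.025],"turn":0,"hand":0.03}
  ]
}}

```text
time: 18.88
tcp_pos: [0.6215, -0.0668, 0.0944]
eef_rot: [-1.719, 2.63, -0.0]
wrist_force: [-0.4, -0.5, -2.8]
opening: 0.0386
```

Run:
```python
from h import *
im=snapshot('side');cv2.imwrite(f'pics/s12.png',im[:,:,::-1])
crop('pics/s12.png',(210,110,130,100),'pics/s12c.png',6)
go((.6227,-.0667,.0937),2.728)
```

```text
lin [-0.0005 -0.001   0.0007] turn 0.0004862022564702251 | jaw 2.7285 tcp [ 0.6215 -0.0668  0.0944] zax [ 0. -0. -1.] F [ 0.7 -0.8 -2.1] op 0.0385 t 18.93 j6 -1.37
```

View pics/s12c.png

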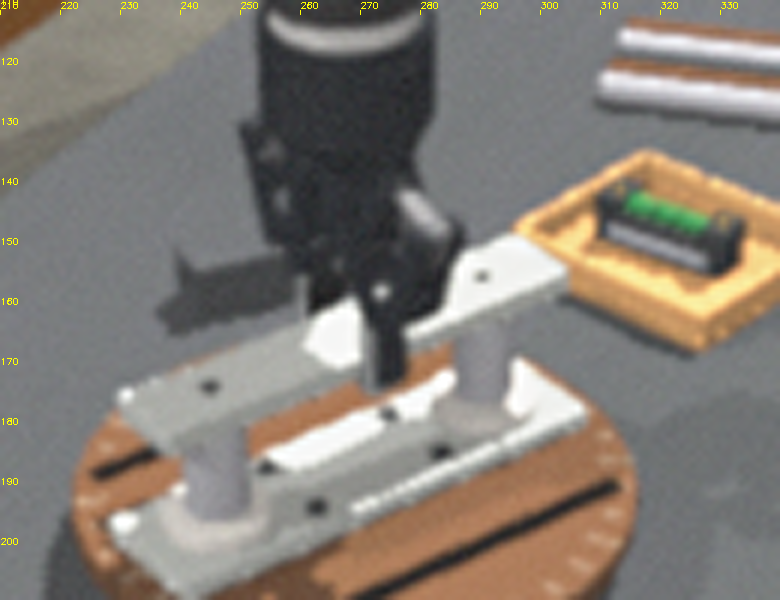

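Just above the risers, alignment good. Lowering in 0.4 mm steps.

Call:
{"method": "send_rows", "body": {
  "commands": [
    {"linear":[0,-0.0007,0.0003],"turn":0,"hand":0.03},
    {"linear":[0,-0.0007,0.0006],"turn":0,"hand":0.03},
    {"linear":[0,-0.0007,0.0009],"turn":0,"hand":0.03},
    {"linear":[0,-0.0007,0.0012],"turn":0,"hand":0.03},
    {"linear":[0,-0.0007,0.0012],"turn":0,"hand":0.03}
  ]
}}

```text
time: 19.35
tcp_pos: [0.6224, -0.0671, 0.0938]
eef_rot: [-1.718, 2.629, -0.001]
wrist_force: [0.1, -0.5, 0.5]
opening: 0.0384
```

Call:
{"method": "send_rows", "body": {
  "commands": [
    {"linear":[0,0,0.0004],"turn":0,"hand":0.03},
    {"linear":[0,0,0.0004],"turn":0,"hand":0.039},
    {"linear":[0,0,0.0004],"turn":0,"hand":0.042},
    {"linear":[0,0,0.0004],"turn":0,"hand":0.046},
    {"linear":[0,0,0.0004],"turn":0,"hand":0.052},
    {"linear":[0,0,0.0004],"turn":0,"hand":0.06},
    {"linear":[0,0,0],"turn":0,"hand":0.064},
    {"linear":[0,0,-0.008],"turn":0,"hand":0.064},
    {"linear":[0,0,-0.025],"turn":0,"hand":0.064},
    {"linear":[0,0,-0.05],"turn":0,"hand":0.064},
    {"linear":[0,0,-0.07],"turn":0,"hand":0.064},
    {"linear":[0,0,-0.08],"turn":0,"hand":0.064}
  ]
}}

```text
time: 20.35
tcp_pos: [0.6236, -0.0674, 0.1773]
eef_rot: [-1.717, 2.627, -0.006]
wrist_force: [0.7, -0.2, 1.1]
opening: 0.0641
```

Run:
```python
from h import *
im=snapshot('side');cv2.imwrite(f'pics/s13.png',im[:,:,::-1])
crop('pics/s13.png',(210,90,130,110),'pics/s13c.png',6)
go((.6035,-.364,.1),1.461)
```

```text
lin [ 0.2801 -0.0993  0.079 ] turn 1.26756313144649 | jaw 2.7286 tcp [ 0.6244 -0.0675  0.1786] zax [ 0.008 -0.002 -1.   ] F [0.6 0.  2.3] op 0.0643 t 20.4 j6 -1.37
```

View pics/s13c.png

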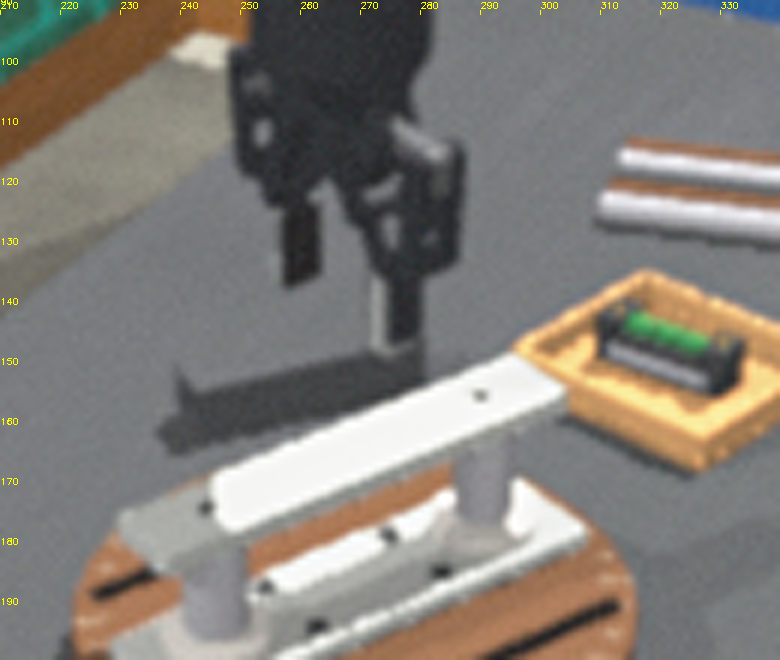

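Bar rests on both risers. Now to the level; triangulating its screws while moving there.

Call:
{"method": "send_rows", "body": {
  "commands": [
    {"linear":[0.026,-0.009,0],"turn":0.11,"hand":0.055},
    {"linear":[0.052,-0.018,0],"turn":0.22,"hand":0.055},
    {"linear":[0.078,-0.027,0],"turn":0.33,"hand":0.055},
    {"linear":[0.104,-0.036,0],"turn":0.44,"hand":0.055},
    {"linear":[0.13,-0.046,0],"turn":0.55,"hand":0.055},
    {"linear":[0.156,-0.055,0],"turn":0.66,"hand":0.055},
    {"linear":[0.182,-0.064,0],"turn":0.77,"hand":0.055},
    {"linear":[0.208,-0.074,0.02],"turn":0.88,"hand":0.055},
    {"linear":[0.234,-0.083,0.035],"turn":0.99,"hand":0.055},
    {"linear":[0.258,-0.091,0.05],"turn":1.1,"hand":0.055},
    {"linear":[0.274,-0.097,0.065],"turn":1.2,"hand":0.055},
    {"linear":[0.28,-0.099,0.075],"turn":1.268,"hand":0.055}
  ]
}}

```text
time: 21.4
tcp_pos: [0.5985, -0.3658, 0.0944]
eef_rot: [-0.185, -3.133, -0.002]
wrist_force: [0.0, -0.3, 0.5]
opening: 0.0549
```

Call:
{"method": "send_rows", "body": {
  "commands": [
    {"linear":[0,0,0],"turn":0,"hand":0.055},
    {"linear":[0,0,0],"turn":0,"hand":0.055},
    {"linear":[0,0,0],"turn":0,"hand":0.055},
    {"linear":[0,0,0],"turn":0,"hand":0.055},
    {"linear":[0,0,0],"turn":0,"hand":0.055}
  ]
}}

```text
time: 21.82
tcp_pos: [0.6014, -0.3627, 0.0997]
eef_rot: [0.17, 3.135, -0.002]
wrist_force: [-0.6, 0.6, -0.3]
opening: 0.0549
```

Run:
```python
from h import *
a=tri((427.2,185.1),(313.3,140.1));b=tri((425.7,209.9),(331.8,146));d=a[0]-b[0]
print(a,b,(a[0]+b[0])/2,np.arctan2(d[1],d[0]))
im=snapshot('side');cv2.imwrite(f'pics/s14.png',im[:,:,::-1])
crop('pics/s14.png',(270,90,100,90),'pics/s14c.png',6)
im=snapshot('top');cv2.imwrite(f'pics/t14.png',im[:,:,::-1])
crop('pics/t14.png',(250,130,130,110),'pics/t14c.png',6)
go((.6035,-.364,.012),1.461)
```

```text
(array([ 0.63429653, -0.36919188,  0.03191349]), np.float64(0.003225084340825579)) (array([ 0.56888605, -0.36263671,  0.03217559]), np.float64(0.006699111364651228)) [ 0.60159129 -0.3659143   0.03204454] -0.09988231723247416
lin [-0.0023 -0.0008  0.0874] turn 0.0009537549236358078 | jaw 1.462 tcp [ 0.6012 -0.3628  0.0994] zax [ 0.002 -0.001 -1.   ] F [-0.4 -0.3 -0.1] op 0.055 t 21.92 j6 -0.53
```

View pics/s14c.png

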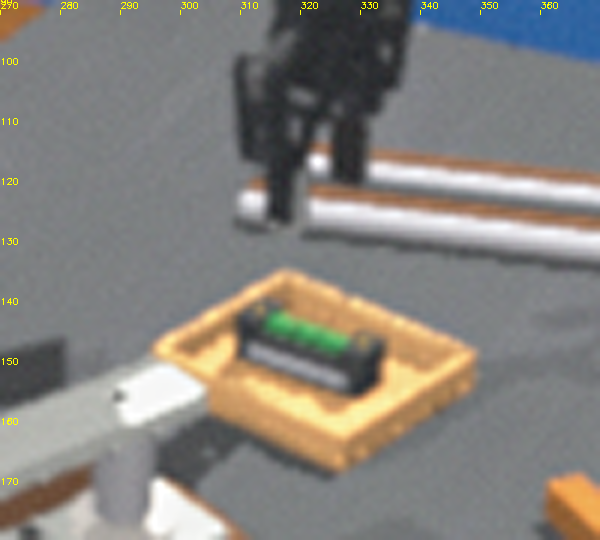

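View pics/t14c.png

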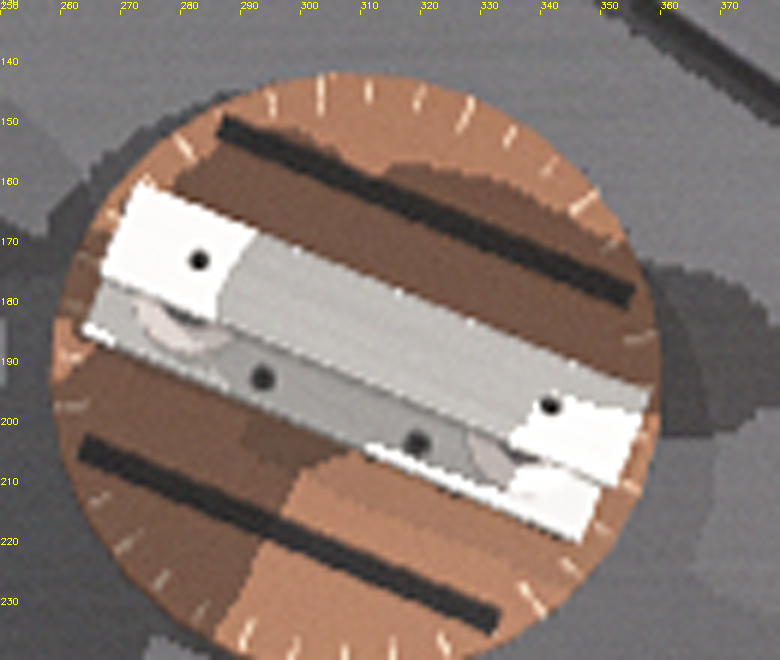

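Bar lies across the risers with its bolt holes visible at (282.8,173) and (341.3,197). Measuring it and descending on the level.

Run:
```python
from h import *
T=cv2.imread('pics/t14.png')
P=[onz('top',dark(T,p,3,110),.115) for p in[(282.8,173),(341.3,197.1)]]
d=P[0]-P[1];print(P,(P[0]+P[1])/2,np.linalg.norm(d),np.arctan2(d[1],d[0]))
```

```text
[array([0.65430384, 0.00199724, 0.115     ]), array([ 0.59414089, -0.13542182,  0.115     ])] [ 0.62422237 -0.06671229  0.115     ] 0.15001192864232327 1.158128689931259
```

Call:
{"method": "send_rows", "body": {
  "commands": [
    {"linear":[-0.002,-0.001,0.02],"turn":0.001,"hand":0.055},
    {"linear":[-0.002,-0.001,0.045],"turn":0.001,"hand":0.055},
    {"linear":[-0.002,-0.001,0.065],"turn":0.001,"hand":0.055},
    {"linear":[-0.002,-0.001,0.08],"turn":0.001,"hand":0.055},
    {"linear":[-0.002,-0.001,0.086],"turn":0.001,"hand":0.055},
    {"linear":[-0.002,-0.001,0.0865],"turn":0.001,"hand":0.055},
    {"linear":[-0.002,-0.001,0.0865],"turn":0.001,"hand":0.055},
    {"linear":[-0.002,-0.001,0.0865],"turn":0.001,"hand":0.055}
  ]
}}

```text
time: 22.58
tcp_pos: [0.6034, -0.3651, 0.0136]
eef_rot: [0.174, 3.134, -0.003]
wrist_force: [0.0, -0.2, 1.2]
opening: 0.0551
```

Run:
```python
from h import *
im=snapshot('side');cv2.imwrite(f'pics/s15.png',im[:,:,::-1])
crop('pics/s15.png',(270,90,100,90),'pics/s15c.png',6)
go((.6035,-.364,.012),1.461)
```

```text
lin [0.0002 0.0013 0.0019] turn -0.00132732283040915 | jaw 1.4597 tcp [ 0.6035 -0.3653  0.0139] zax [ 0.003 -0.002 -1.   ] F [ 0.6 -0.7  0.7] op 0.0555 t 22.63 j6 -0.53
```

View pics/s15c.png

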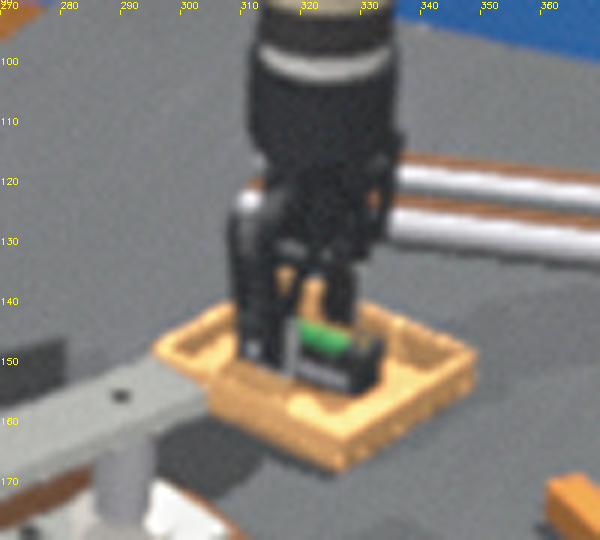

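Run:
```python
from h import *
t=sensors.get_state()['tcp_pos'];j=np.array([np.cos(1.46),np.sin(1.46),0])
for o in(.028,.035,.042): print((proj('side',t+o*j+[0,0,.002])-[270,90])*6)
print('lev far/near tops',[(proj('side',p)-[270,90])*6 for p in[(.6035+.0395,-.3688,.033),(.6035-.0395,-.36,.033)]])
```

```text
[276.48748684 366.59752576]
[269.31876582 372.30636181]
[262.10914998 378.04776459]
lev far/near tops [array([241.77232642, 295.00242258]), array([370.91140865, 338.94319386])]
```

Fingers straddle the level's middle. Closing.

Call:
{"method": "send_rows", "body": {
  "commands": [
    {"linear":[0,0.001,0.0015],"turn":0,"hand":0.045},
    {"linear":[0,0.001,0.0015],"turn":0,"hand":0.035},
    {"linear":[0,0.001,0.0015],"turn":0,"hand":0.025},
    {"linear":[0,0.001,0.0015],"turn":0,"hand":0.016},
    {"linear":[0,0.001,0.0015],"turn":0,"hand":0.016},
    {"linear":[0,0.001,0.0015],"turn":0,"hand":0.016},
    {"linear":[0,0.001,0.0015],"turn":0,"hand":0.016},
    {"linear":[0,0.001,0.0015],"turn":0,"hand":0.016}
  ],
  "newtons": 70
}}

```text
time: 23.3
tcp_pos: [0.6028, -0.3637, 0.0111]
eef_rot: [0.175, 3.136, -0.001]
wrist_force: [-0.8, 0.5, 5.9]
opening: 0.0221
```

Run:
```python
from h import *
im=snapshot('side');cv2.imwrite(f'pics/s16.png',im[:,:,::-1])
crop('pics/s16.png',(270,90,100,90),'pics/s16c.png',6)
go((.6035,-.364,.012),1.461)
```

```text
lin [-0.0007 -0.0003 -0.001 ] turn -0.0014477712463536463 | jaw 1.4596 tcp [ 0.6028 -0.3637  0.011 ] zax [ 0.001 -0.001 -1.   ] F [-0.8  1.1  5.3] op 0.0218 t 23.35 j6 -0.53
```

View pics/s16c.png

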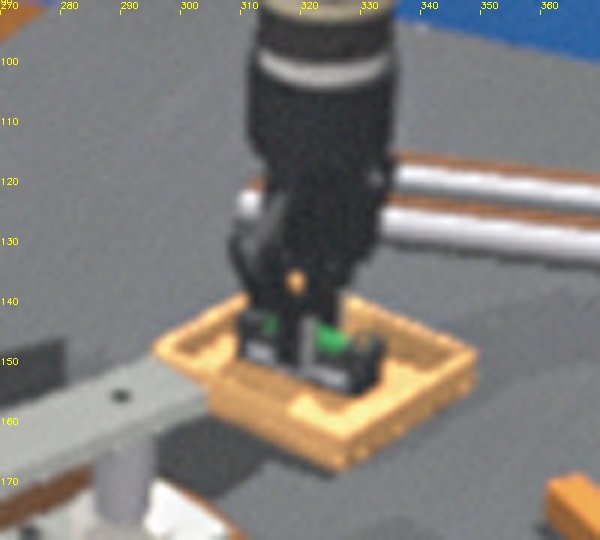

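Call:
{"method": "send_rows", "body": {
  "commands": [
    {"linear":[0,0,-0.006],"turn":0,"hand":0.016},
    {"linear":[0,0,-0.016],"turn":0,"hand":0.016},
    {"linear":[0,0,-0.034],"turn":0,"hand":0.016},
    {"linear":[0,0,-0.058],"turn":0,"hand":0.016},
    {"linear":[0,0,-0.084],"turn":0,"hand":0.016},
    {"linear":[0,0,-0.11],"turn":-0.04,"hand":0.016},
    {"linear":[0,0,-0.135],"turn":-0.1,"hand":0.016},
    {"linear":[0,0.005,-0.155],"turn":-0.17,"hand":0.016},
    {"linear":[0.0005,0.015,-0.17],"turn":-0.25,"hand":0.016},
    {"linear":[0.001,0.03,-0.175],"turn":-0.33,"hand":0.016},
    {"linear":[0.002,0.05,-0.175],"turn":-0.41,"hand":0.016},
    {"linear":[0.003,0.072,-0.175],"turn":-0.49,"hand":0.016}
  ],
  "newtons": 80
}}

```text
time: 24.35
tcp_pos: [0.6072, -0.2918, 0.1852]
eef_rot: [0.595, -3.084, 0.001]
wrist_force: [0.1, -0.1, -2.6]
opening: 0.0218
```

Run:
```python
from h import *
im=snapshot('side');cv2.imwrite(f'pics/s17.png',im[:,:,::-1])
crop('pics/s17.png',(250,40,110,90),'pics/s17c.png',6)
go((.6242,-.0667,.185),2.729)
R=Ro.from_rotvec([0,0,0])
c0=np.array([.6028,-.3637,.0110]); j=1.4596
c=c0+.003*np.array([-np.sin(j),np.cos(j),0])+.072*np.array([np.cos(j),np.sin(j),0])+[0,0,.175]
j2=j+.49; dw=np.array([.6242,-.0667,.185])-c
print(c,dw@np.array([-np.sin(j2),np.cos(j2),0]),dw@np.array([np.cos(j2),np.sin(j2),0]),2.729-j2)
```

```text
lin [-0.0984  0.1964  0.0013] turn -0.7695741850067344 | jaw 1.9594 tcp [ 0.6076 -0.2857  0.185 ] zax [-0.001  0.006 -1.   ] F [-2.2  4.5 -3. ] op 0.0218 t 24.4 j6 -0.93
[ 0.60780817 -0.29181177  0.186     ] -0.09847817739067888 0.2030912300189967 0.7794000000000001
```

View pics/s17c.png

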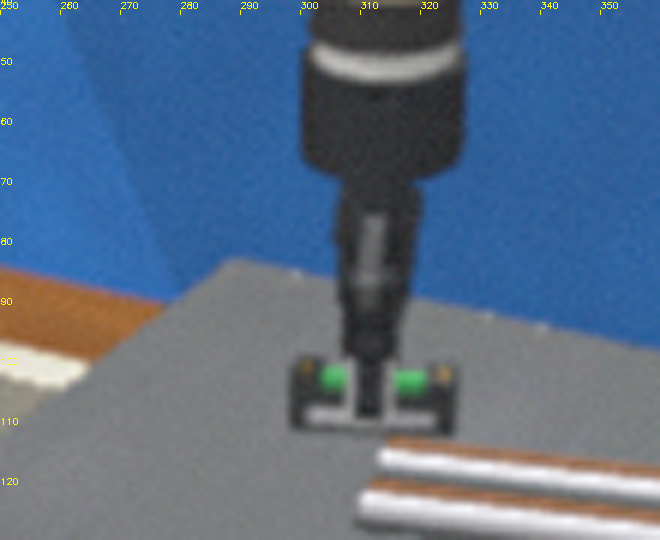

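Level held centrally and upright (crop 292–457, finger at 370). Carrying it to the bar.

Call:
{"method": "send_rows", "body": {
  "commands": [
    {"linear":[-0.011,0.023,0],"turn":-0.08,"hand":0.016},
    {"linear":[-0.022,0.046,0],"turn":-0.16,"hand":0.016},
    {"linear":[-0.034,0.07,0],"turn":-0.24,"hand":0.016},
    {"linear":[-0.045,0.093,0],"turn":-0.32,"hand":0.016},
    {"linear":[-0.056,0.116,0],"turn":-0.4,"hand":0.016},
    {"linear":[-0.067,0.139,0],"turn":-0.48,"hand":0.016},
    {"linear":[-0.077,0.16,0],"turn":-0.56,"hand":0.016},
    {"linear":[-0.086,0.178,0],"turn":-0.64,"hand":0.016},
    {"linear":[-0.093,0.192,0],"turn":-0.72,"hand":0.016},
    {"linear":[-0.097,0.2,0],"turn":-0.76,"hand":0.016},
    {"linear":[-0.0985,0.203,0],"turn":-0.779,"hand":0.016},
    {"linear":[-0.0985,0.203,0],"turn":-0.779,"hand":0.016}
  ]
}}

```text
time: 25.4
tcp_pos: [0.6235, -0.0657, 0.1844]
eef_rot: [1.719, -2.628, -0.002]
wrist_force: [-0.2, -0.9, -3.9]
opening: 0.0219
```

Call:
{"method": "send_rows", "body": {
  "commands": [
    {"linear":[0,0,0.01],"turn":0,"hand":0.016},
    {"linear":[0,0,0.02],"turn":0,"hand":0.016},
    {"linear":[0,0,0.03],"turn":0,"hand":0.016},
    {"linear":[0,0,0.036],"turn":0,"hand":0.016},
    {"linear":[0,0,0.04],"turn":0,"hand":0.016},
    {"linear":[0,0,0.04],"turn":0,"hand":0.016},
    {"linear":[0,0,0.04],"turn":0,"hand":0.016},
    {"linear":[0,0,0.04],"turn":0,"hand":0.016},
    {"linear":[0,0,0.04],"turn":0,"hand":0.016}
  ]
}}

```text
time: 26.15
tcp_pos: [0.6244, -0.0667, 0.146]
eef_rot: [-1.718, 2.629, -0.002]
wrist_force: [-0.0, 0.1, -3.6]
opening: 0.0221
```

Run:
```python
from h import *
im=snapshot('side');cv2.imwrite(f'pics/s18.png',im[:,:,::-1])
crop('pics/s18.png',(210,90,110,100),'pics/s18c.png',6)
go((.6242,-.0667,.121),2.729)
```

```text
lin [0.0001 0.0002 0.025 ] turn -0.0005477666310391704 | jaw 2.7285 tcp [ 0.6244 -0.0667  0.146 ] zax [ 0.002 -0.    -1.   ] F [-0.7  0.1 -3.7] op 0.0221 t 26.2 j6 -1.37
```

View pics/s18c.png

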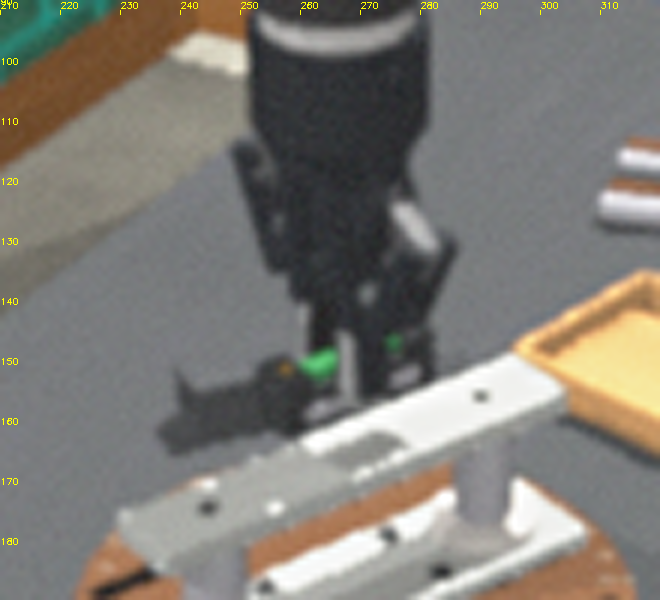

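Over the bar's middle and aligned. Lowering gently.

Call:
{"method": "send_rows", "body": {
  "commands": [
    {"linear":[0,0,0.006],"turn":0,"hand":0.016},
    {"linear":[0,0,0.012],"turn":0,"hand":0.016},
    {"linear":[0,0,0.017],"turn":0,"hand":0.016},
    {"linear":[0,0,0.02],"turn":0,"hand":0.016},
    {"linear":[0,0,0.0215],"turn":0,"hand":0.016},
    {"linear":[0,0,0.0225],"turn":0,"hand":0.016},
    {"linear":[0,0,0.023],"turn":0,"hand":0.016},
    {"linear":[0,0,0.0234],"turn":0,"hand":0.016},
    {"linear":[0,0,0.0238],"turn":0,"hand":0.016},
    {"linear":[0,0,0.0242],"turn":0,"hand":0.016},
    {"linear":[0,0,0.0242],"turn":0,"hand":0.016}
  ]
}}

```text
time: 27.12
tcp_pos: [0.624, -0.0666, 0.1211]
eef_rot: [-1.718, 2.63, -0.0]
wrist_force: [-0.4, 0.2, -3.2]
opening: 0.022
```

Run:
```python
from h import *
im=snapshot('side');cv2.imwrite(f'pics/s19.png',im[:,:,::-1])
crop('pics/s19.png',(210,100,110,100),'pics/s19c.png',6)
go((.6242,-.0667,.121),2.729)
```

```text
lin [ 0.0001 -0.0002  0.0001] turn -0.000506113807798414 | jaw 2.7285 tcp [ 0.624  -0.0666  0.1211] zax [ 0. -0. -1.] F [ 0.5 -0.3 -1.6] op 0.0219 t 27.17 j6 -1.37
```

View pics/s19c.png

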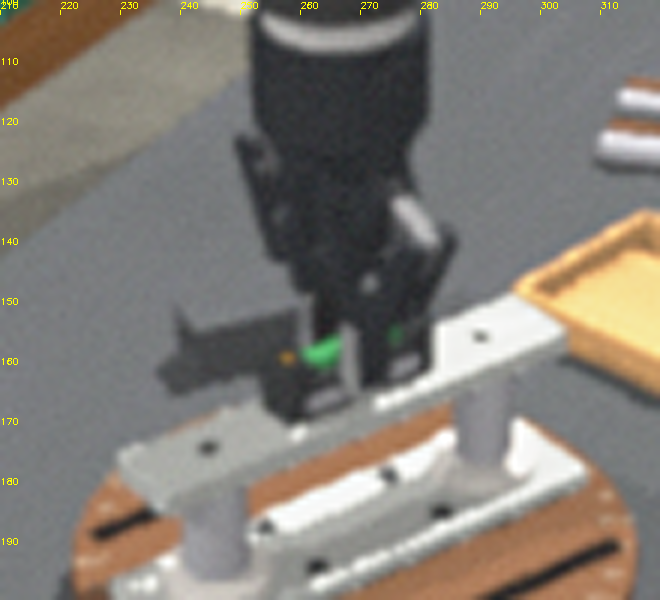

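Call:
{"method": "send_rows", "body": {
  "commands": [
    {"linear":[0,0,0.0003],"turn":0,"hand":0.016},
    {"linear":[0,0,0.0006],"turn":0,"hand":0.016},
    {"linear":[0,0,0.0009],"turn":0,"hand":0.016},
    {"linear":[0,0,0.0009],"turn":0,"hand":0.016},
    {"linear":[0,0,0.0009],"turn":0,"hand":0.016}
  ]
}}

```text
time: 27.58
tcp_pos: [0.6241, -0.0666, 0.1211]
eef_rot: [-1.718, 2.629, -0.001]
wrist_force: [-2.3, -0.7, 2.8]
opening: 0.0217
```

Contact made (+2.8 N). Easing the hand open.

Call:
{"method": "send_rows", "body": {
  "commands": [
    {"linear":[0,0,-0.0004],"turn":0,"hand":0.016},
    {"linear":[0,0,-0.0004],"turn":0,"hand":0.022},
    {"linear":[0,0,-0.0004],"turn":0,"hand":0.025},
    {"linear":[0,0,-0.0004],"turn":0,"hand":0.028},
    {"linear":[0,0,-0.0004],"turn":0,"hand":0.034},
    {"linear":[0,0,-0.0004],"turn":0,"hand":0.042},
    {"linear":[0,0,-0.0004],"turn":0,"hand":0.05},
    {"linear":[0,0,-0.0004],"turn":0,"hand":0.05},
    {"linear":[0,0,-0.008],"turn":0,"hand":0.05},
    {"linear":[0,0,-0.025],"turn":0,"hand":0.05},
    {"linear":[0,0,-0.05],"turn":0,"hand":0.05},
    {"linear":[0,0,-0.08],"turn":0,"hand":0.05}
  ]
}}

```text
time: 28.58
tcp_pos: [0.6226, -0.0663, 0.1991]
eef_rot: [1.717, -2.627, -0.005]
wrist_force: [0.1, 0.4, -0.1]
opening: 0.05
```

Call:
{"method": "send_rows", "body": {
  "commands": [
    {"linear":[0.02,0,-0.02],"turn":0,"hand":0.05},
    {"linear":[0.05,0.01,-0.03],"turn":0,"hand":0.05},
    {"linear":[0.08,0.03,-0.03],"turn":0,"hand":0.05},
    {"linear":[0.11,0.06,-0.03],"turn":0,"hand":0.05},
    {"linear":[0.14,0.09,-0.03],"turn":0,"hand":0.05},
    {"linear":[0.17,0.12,-0.03],"turn":0,"hand":0.05},
    {"linear":[0.2,0.14,-0.03],"turn":0,"hand":0.05},
    {"linear":[0.22,0.16,-0.03],"turn":0,"hand":0.05},
    {"linear":[0.24,0.17,-0.03],"turn":0,"hand":0.05},
    {"linear":[0.25,0.18,-0.03],"turn":0,"hand":0.05},
    {"linear":[0.25,0.18,-0.03],"turn":0,"hand":0.05}
  ]
}}

```text
time: 29.5
tcp_pos: [0.3568, -0.2244, 0.2312]
eef_rot: [1.714, -2.632, 0.003]
wrist_force: [1.1, -0.0, -0.4]
opening: 0.05
```

Run:
```python
from h import *
im=snapshot('side');cv2.imwrite(f'pics/s20.png',im[:,:,::-1])
crop('pics/s20.png',(200,110,130,100),'pics/s20c.png',6)
im=snapshot('top');cv2.imwrite(f'pics/t20.png',im[:,:,::-1])
crop('pics/t20.png',(250,130,130,100),'pics/t20c.png',6)
cv2.imwrite('pics/t20x.png',cv2.resize(im[:,:,::-1],(800,600)))
go((.6242,-.0667,.121),2.729)
```

```text
lin [-0.2504 -0.1796  0.1101] turn -0.0017799106240956597 | jaw 2.7272 tcp [ 0.3588 -0.2235  0.2308] zax [ 0.002 -0.001 -1.   ] F [-0.6 -0.6 -1.3] op 0.0501 t 29.6 j6 -1.87
```

View pics/s20c.png

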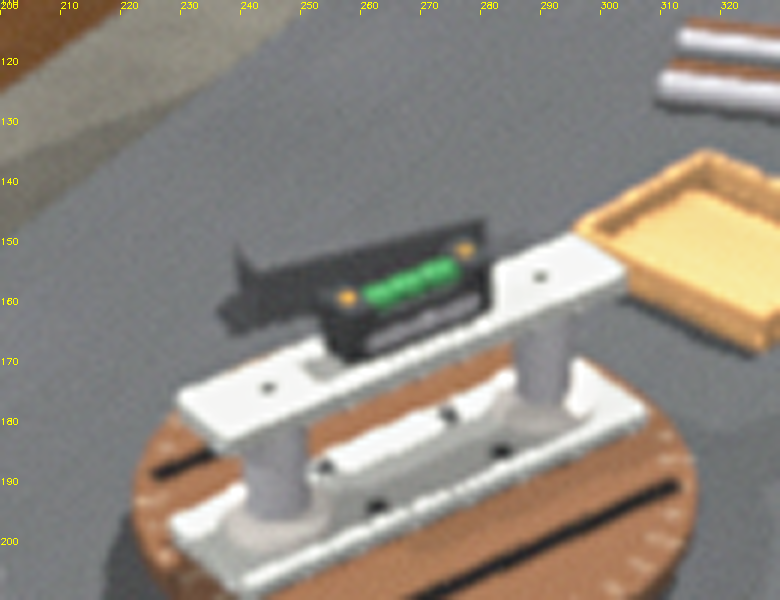

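View pics/t20c.png

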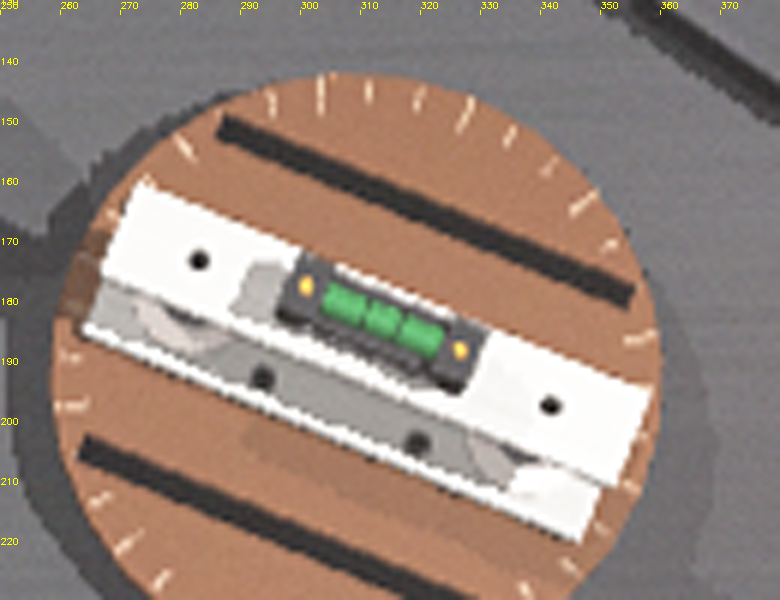

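View pics/t20x.png

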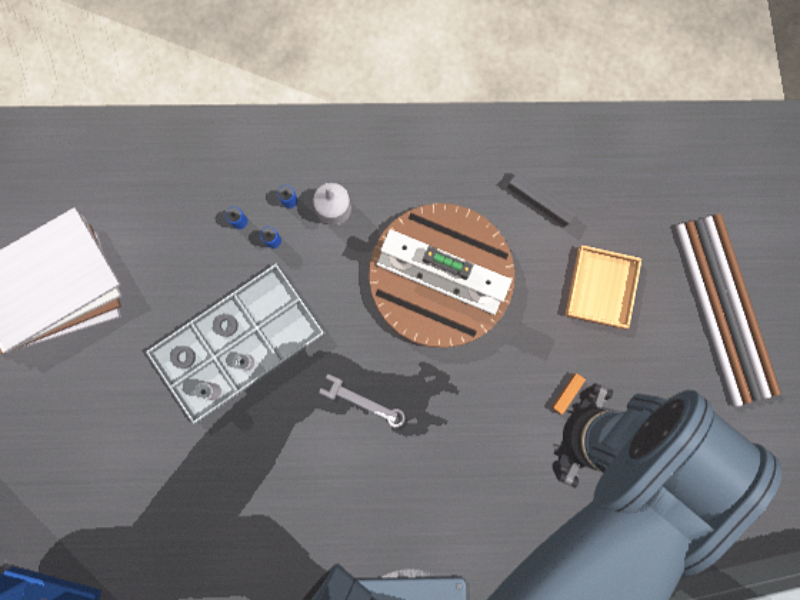

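Run:
```python
from h import *
T=cv2.imread('pics/t20.png')
P=[onz('top',dark(T,p,3,110),.115) for p in[(282.8,173),(341.3,197.1)]];d=P[0]-P[1];c=(P[0]+P[1])/2;a=np.arctan2(d[1],d[0]);print(c,a)
Q=[onz('top',p,.143) for p in[(300.8,177.3),(326.3,187.9)]];e=Q[0]-Q[1];q=(Q[0]+Q[1])/2;print(q,np.arctan2(e[1],e[0]))
u=np.array([np.cos(a),np.sin(a)]);print('along',(q-c)[:2]@u,'across',(q-c)[:2]@[-u[1],u[0]])
f=np.array([.6227,-.0658]);print('bar vs fixture along',(c[:2]-f)@u,'across',(c[:2]-f)@[-u[1],u[0]])
print(sensors.get_state()['time'],np.abs(sensors.get_state()['qvel']).max())
```

```text
[ 0.62420874 -0.06667097  0.115     ] 1.158609491309652
[ 0.6253646  -0.06833713  0.143     ] 1.1577149809839222
along -0.0010635544076002344 across -0.001726538645800909
bar vs fixture along -0.0001936037761868201 across -0.0017313057622296792
29.6 0.024568109699912688
```

```bash
python3 -c "
from station import ticket
print(ticket.hand_in())"
```

```text
the job is handed in; nothing more can be done
None
```

The job is done and handed in, with the clock at about 29.6 s of the 72 s allowed. The two 50 mm risers stand on the middle of the white pads, the bar lies flat across them, and the level stands upright and lengthwise on the middle of the bar.

**Riser choice:** Triangulating both views put the two risers at the dial end of the tray at equal height. Their tops came out about 2 mm below nominal, as did those of the two odd risers.

**Last checks:**

| Check | Result |
|---|---|
| Riser spacing | 150.2 mm (pads are 150 mm apart) |
| Bar relative to the fixture | about 0.2 mm off centre along the pad line and 1.7 mm across it; angle agrees within 0.005 rad |
| Level relative to the bar's middle | about 1 mm off along and 1.7 mm across; angle agrees within 0.001 rad |

These are single-view top-camera measurements, and the calibration is only good to about 2 mm.

- **Putting down:** The bar and level were lowered in sub-millimetre steps until the wrist force showed contact, then released. The highest force at the readings was about 6 N.
- **Left alone:** In the last pictures the odd risers and collars are still in the tray. The wrench, oil can, tube offcut and blue look-alikes look undisturbed.

**Disagreements:**
- The gripper opening read 1–3 mm below the true widths of the parts: 27 mm on a 30 mm riser, 38.5 mm on the 40 mm bar and 22 mm on the 24 mm level. All grasps held.
- The side camera put points up to 7–8 mm away from where the top camera did when a height was assumed. I used the top camera for positions.

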